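# Put the mixing set away: nest the cups, hang the spatulas

### The arm

A 6-joint arm with a two-finger parallel gripper is mounted at the origin on a cart in front of the work surface, level with it; the furniture and walls round the work are solid. World frame = base frame: x ahead of the robot, y to its left, z up, the work surface at z = 0. Lengths are in m, angles in rad, forces in N, time in s.
With the tool pointing down it reaches from about 0.25 to 0.775 m from the base axis. Payload 4 kg.
Tool frame: the origin (TCP) lies at the very end of the fingers, on their centre line; the grasp point (between the pads) lies 19 mm behind it; z points along the fingers, y is the direction in which the jaws open and shut (so a half turn about z gives the same grasp; the last joint's range is limited). The gripper opens to 94 mm and grips with 3 to 60 N. Pads are 16 mm wide; open, the fingers measure 119 mm over their backs; the gripper's body (75 mm by 177 mm) begins 78 mm behind the grasp point.
Start: joints at [1.054, 0.087, 1.371, -0, 1.684, -0.103], TCP at [0.221, 0.504, 0.206] pointing down, gripper open.
Joint ranges: [-3.1, 3.1], [-0.76, 2.03], [0.27, 2.55], [-1.08, 4.22], [0.17, 2.65], [-2.57, 2.57]. Speed limits (rad/s): [2.79, 2.79, 3.14, 3.14, 3.14, 3.14].

### API

Orientations are given as a rotation vector (axis times angle).
In Python, from bench import robot, cams gives the robot as it stands.
- The arm moves only by the shell command python3 -m handwheel 'ROWS' [FORCE]. ROWS is JSON, one flat list of numbers, 5 for each row, row after row: the closure, from 0 (fully open) to 1 (shut), then the shift along the tool's x, y, z in mm, then the turn about the tool's z in rad. In form: [fingers, x, y, z, twist, fingers, x, y, z, twist, ...]. A call has exactly 10 rows; each row shifts and turns the commanded pose from where the row before left it, along the tool's axes as they then stand; what a row does not reach is not made up. A row lasts 1/12 s, in which the tool goes at most 41.7 mm and 7.16 degrees, less where a joint would pass 70% of its speed; a pose out of reach is approached as far as the arm can. A call is refused whole if a number of a shift passes 41.7 or a number of a turn 0.125, either way. A call with a gripper value outside its range is refused whole. The fingers move at their own pace and stop on an object; FORCE is the grip in N (left out, the last holds). Time passes only in rows, so rows that do not move let the fingers close, or fill a call up. It gives the time, the measured TCP pose, the force and the opening at its end, in the units of the state.
- robot.get_state(): the state, without advancing time (a new reading comes with each control period).
- cams.camera(name): name is "scene" or "top"; returns a dict with "image" (384x512x3 uint8, red, green, blue), "range_z" (384x512 float32, m along the optical axis (not along the pixel's ray), 0 where there is no reading), "mtx" (3x3 intrinsics, pixels), "cam_to_world" (4x4, takes a point from camera to world coordinates). Camera axes: x right, y down, z forward; pixel columns grow to the right and rows downward; lengths in m; the calibration is good to about 2 mm. A picture is of the moment at which its call begins.
- robot.hand_in(): hands the job in, once; it reports no verdict.
The state is a dict: "clock": time; "joints": joint angles; "joint_velocities": joint speeds; "joint_torque": joint torques, N m; "eef_pos": TCP position; "tool_rot": TCP orientation; "wrist_force": force on the tool from outside, world axes, zero at the start; "ft_torque": the same for the moment, N m; "grip_width": opening from 0.0 (shut) to 1.0 (fully open).
Only numpy, scipy, OpenCV 4.12 (cv2) and the standard library are available. Lean on these libraries where they do the work, as an engineer would, in place of code of your own. Each camera call takes 0.05 s, during which the arm holds its last target.

### The job

Put the mixing set away: nest all the handled cups that are here in size order, one inside the other, in the big green bowl, each standing upright right down on the floor of the next larger one. Hang both spatulas by their eyes on the hook stand, one on each hook, and leave the jar and the plaster model behind the bowl where they are.

Things in the scene. Friction and masses are not known exactly. Their poses are not given: they have to be found in the camera images.
- big_bowl: largest bowl, green, no handle, stuck to the bench: 92 mm across the rim, 36 mm high, wall 3 mm, inner floor 6 mm above its origin (centre of its underside, z up), inner diameter 78 mm at the floor, 86 at the rim. The red spatula lies across it at first. Handles of nested cups clear all rims and reach out past this bowl; keep them 40 degrees or more apart to leave room for the fingers.
- cup1_center (a point): blue tapered cup (None at the start: absent). Diameter 78 mm at rim, 72 at foot, height 40, wall 2.5, floor 5 mm. Point: on its axis, half-way up (20 mm above the foot), z up. A flat level handle, 12 mm wide, 5 thick, sticks out along +x to 95 mm from the axis, mid-plane 21.5 mm above this point. Pinch it from above across its width, 80 mm from the axis.
- cup2_center (a point): yellow tapered cup (None at the start: absent). Diameter 64 mm at rim, 58 at foot, height 40, wall 2.5, floor 5 mm. Point: on its axis, half-way up (20 mm above the foot), z up. A flat level handle, 12 mm wide, 5 thick, sticks out along +x to 95 mm from the axis, mid-plane 21.5 mm above this point. Pinch it from above across its width, 80 mm from the axis.
- cup3_center (a point): orange tapered cup (None at the start: absent). Diameter 50 mm at rim, 44 at foot, height 40, wall 2.5, floor 5 mm. Point: on its axis, half-way up (20 mm above the foot), z up. A flat level handle, 12 mm wide, 5 thick, sticks out along +x to 95 mm from the axis, mid-plane 21.5 mm above this point. Pinch it from above across its width, 80 mm from the axis.
- cup4_center (a point): purple tapered cup (None at the start: absent). Diameter 36 mm at rim, 30 at foot, height 40, wall 2.5, floor 5 mm. Point: on its axis, half-way up (20 mm above the foot), z up. A flat level handle, 12 mm wide, 5 thick, sticks out along +x to 95 mm from the axis, mid-plane 21.5 mm above this point. Pinch it from above across its width, 80 mm from the axis.
- spat_red_center (a point): mixing spatula with red handle, starts lying across the rim of the largest bowl; about 190 mm long, underside flat. This point is the centre of the handle, which is 90 mm long, 14 mm wide and 12 mm high (6 mm above and below the point), and close to the centre of mass; x points to the steel blade (ends 115 mm from here), -x to the round hanging eye, z up.
- spat_red_eye (a point): centre of the round steel hanging eye of the red spatula, 60 mm from the handle's centre along -x and 3 mm above the spatula's underside; eye opening 24 mm across, wire 6 mm thick; the hole's axis is z.
- spat_black_center (a point): mixing spatula with black handle, starts lying flat on the bench; about 190 mm long, underside flat. This point is the centre of the handle, which is 90 mm long, 14 mm wide and 12 mm high (6 mm above and below the point), and close to the centre of mass; x points to the steel blade (ends 115 mm from here), -x to the round hanging eye, z up.
- spat_black_eye (a point): centre of the round steel hanging eye of the black spatula, 60 mm from the handle's centre along -x and 3 mm above the spatula's underside; eye opening 24 mm across, wire 6 mm thick; the hole's axis is z.
- hook_right (a point): lowest point of the right (-y, to the right) upturned wire hook on the fixed grey stand, 205 mm above the bench; wire 6 mm thick, hooks 110 mm apart. x points from the hook's open end back to the post, 53 mm behind. An eye lowered level over the tip, blade pointing to -x, slides down when let go and the spatula swings down and hangs.
- hook_right_tip (a point): top end of the upturned tip of the right hook, 33 mm above and 10 mm in front of (-x) the hook's lowest point.
- hook_left (a point): lowest point of the left (+y, to the left) upturned wire hook on the fixed grey stand, 205 mm above the bench; wire 6 mm thick, hooks 110 mm apart. x points from the hook's open end back to the post, 53 mm behind. An eye lowered level over the tip, blade pointing to -x, slides down when let go and the spatula swings down and hangs.
- hook_left_tip (a point): top end of the upturned tip of the left hook, 33 mm above and 10 mm in front of (-x) the hook's lowest point.
- powder_jar_1: white screw jar with blue cap, 48 mm across, 55 mm high, a bystander at the back; origin at its underside
- stone_arch: pale plaster tooth-arch model, 54x60x28 mm, a bystander at the back; origin at its underside
Mind the look-alikes: they are no part of the job. What is shaped like the big_bowl but pink is not meant.

How it is judged:
At the end, for the whole second after the job is handed in: Each cup present: within 20 mm of the big bowl's axis, upright within 0.15 rad, centre at most 32, 37, 42, 47 mm (blue, yellow, orange, purple) above the bowl's underside. Each hook holds one spatula: eye within 25 mm of the hook's lowest point, handle centre 45 mm or more below it (horizontal distance between each of cup1_center, cup2_center, cup3_center, cup4_center and big_bowl below 0.02 m and z of cup1_center in the frame of big_bowl below 0.032 m and angle between each of cup1_center, cup2_center, cup3_center, cup4_center's own z axis and vertical below 0.15 rad and z of cup2_center in the frame of big_bowl below 0.037 m and z of cup3_center in the frame of big_bowl below 0.042 m and z of cup4_center in the frame of big_bowl below 0.047 m and (((distance between spat_red_eye and hook_left below 0.025 m and z of spat_red_center in the frame of hook_left below -0.045 m) and (distance between spat_black_eye and hook_right below 0.025 m and z of spat_black_center in the frame of hook_right below -0.045 m)) or ((distance between spat_red_eye and hook_right below 0.025 m and z of spat_red_center in the frame of hook_right below -0.045 m) and (distance between spat_black_eye and hook_left below 0.025 m and z of spat_black_center in the frame of hook_left below -0.045 m)))); the robot touches nothing.
It fails at once if the powder jar is pushed more than 30 mm from its place (distance of powder_jar_1 from where it was at the start of the episode above 0.03 m).
It fails at once if the plaster arch is pushed more than 30 mm from its place (distance of stone_arch from where it was at the start of the episode above 0.03 m).
Of cup1, cup2, cup3, cup4 only 3 to 4 are there at a start; the rules pass over those that are not, and their reading is None.
At some moment in a run one of cup1, cup2, cup3, cup4 may be knocked a few centimetres aside while the robot is not near it.
It also fails if it takes over 195 s, if anything falls off the work surface, if the arm or the gripper's body presses on something with over 40 N, if the wrist force passes 120 N, or if a joint passes its speed limit or range.

## Working session

There is one attempt and no reset: what is moved stays moved. The work goes in short steps, Python scripts to look and compute and a shell command to move; the robot and the scene stay as the last step left them, time stands still between calls to the robot, and variables do not carry over. Pictures are saved under pics/ and viewed, and the job is handed in when it is done.

```bash
ls; mkdir -p pics; cat > h.py <<'E'
import numpy as np, cv2
from bench import robot, cams
def shot(n):
    return cams.camera(n)
def save(c,fn,box=None,s=1):
    im=cv2.cvtColor(c["image"],cv2.COLOR_RGB2BGR)
    if box: im=im[box[1]:box[3],box[0]:box[2]]
    im=cv2.resize(im,None,fx=s,fy=s,interpolation=cv2.INTER_CUBIC)
    cv2.imwrite("pics/"+fn,im)
def ray(c,u,v):
    M=c["mtx"];T=c["cam_to_world"]
    d=np.array([(u-M[0,2])/M[0,0],(v-M[1,2])/M[1,1],1.])
    return T[:3,3],T[:3,:3]@d
def onplane(c,u,v,z):
    o,d=ray(c,u,v); return o+d*(z-o[2])/d[2]
def pts(c):
    M=c["mtx"];T=c["cam_to_world"];Z=c["range_z"]
    h,w=Z.shape;u,v=np.meshgrid(np.arange(w),np.arange(h))
    P=np.stack([(u-M[0,2])/M[0,0]*Z,(v-M[1,2])/M[1,1]*Z,Z],-1)
    W=P@T[:3,:3].T+T[:3,3]; W[Z<=0]=np.nan
    return W
def proj(c,p):
    T=np.linalg.inv(c["cam_to_world"]);q=T[:3,:3]@np.array(p)+T[:3,3];k=c["mtx"]@q
    return k[:2]/k[2]
E
python3 - <<'E'
from h import *
for n in("scene","top"):
    c=shot(n); save(c,n+"0.png",s=1.5); print(n,c["mtx"].round(1).tolist(),c["cam_to_world"].round(3).tolist())
s=robot.get_state();print({k:np.round(v,3).tolist() for k,v in s.items()})
E
```

```text
pics
scene [[359.5, 0.0, 259.7], [0.0, 359.5, 191.4], [0.0, 0.0, 1.0]] [[0.731, -0.43, 0.53, -0.179], [-0.682, -0.464, 0.565, -0.678], [0.002, -0.775, -0.632, 0.963], [0.0, 0.0, 0.0, 1.0]]
top [[454.4, 0.0, 250.8], [0.0, 454.4, 184.2], [0.0, 0.0, 1.0]] [[0.015, -0.999, 0.052, 0.423], [-1.0, -0.015, -0.001, 0.042], [0.002, -0.052, -0.999, 1.659], [0.0, 0.0, 0.0, 1.0]]
{'clock': 0.1, 'joints': [1.054, 0.088, 1.372, 0.0, 1.684, -0.103], 'joint_velocities': [-0.0, -0.002, -0.003, -0.002, 0.001, 0.001], 'joint_torque': [0.004, -34.125, -30.33, 0.072, 0.03, -0.0], 'eef_pos': [0.221, 0.503, 0.204], 'tool_rot': [-0.645, -3.074, 0.003], 'wrist_force': [-0.084, 1.138, -0.848], 'ft_torque': [-0.006, 0.047, 0.002], 'grip_width': 0.999}
```

View pics/scene0.png

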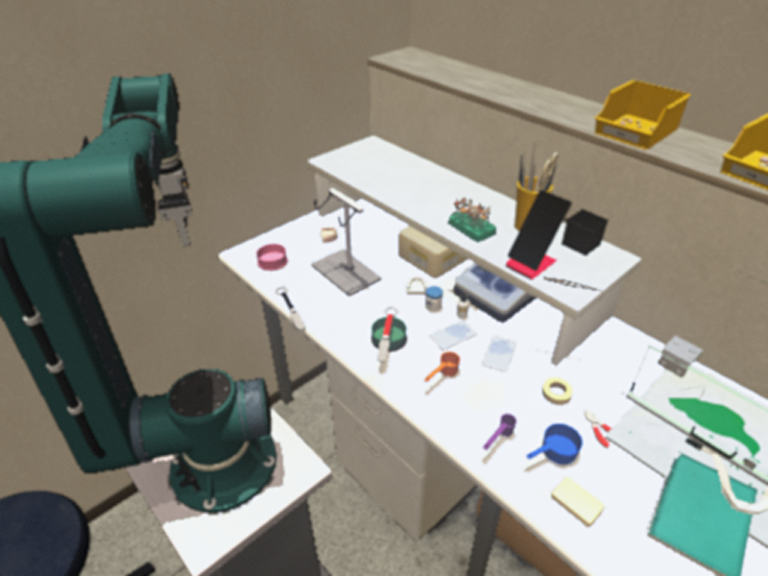

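View pics/top0.png

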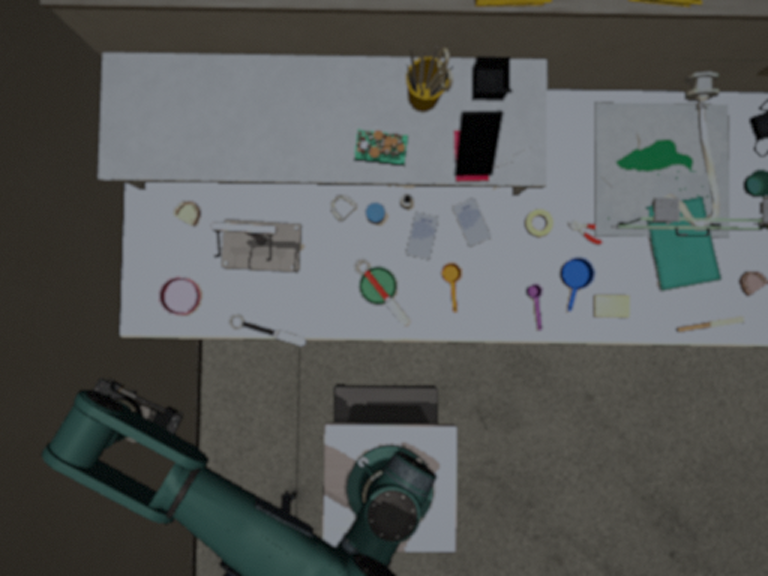

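```bash
cat >> h.py <<'E'
R={"green":((45,80,40),(90,255,255)),"red":((0,150,100),(6,255,255)),"orange":((8,150,100),(18,255,255)),"purple":((135,100,60),(155,255,255)),"blue":((105,150,80),(125,255,255)),"black":((0,0,0),(180,255,60))}
def mask(c,col,box=None):
    hsv=cv2.cvtColor(c["image"],cv2.COLOR_RGB2HSV)
    m=cv2.inRange(hsv,*R[col])
    if box:
        k=np.zeros_like(m);x0,y0,x1,y1=box;k[y0:y1,x0:x1]=1;m=m*k
    return m
E
python3 - <<'E'
from h import *
c=shot("top");s=shot("scene")
W=pts(c)
for col,box in [("green",(230,165,280,210)),("red",(230,165,285,220)),("orange",(285,165,320,215)),("purple",(340,180,375,225)),("blue",(365,165,405,215)),("black",(150,205,205,235))]:
    m=mask(c,col,box); n,l,st,ce=cv2.connectedComponentsWithStats(m)
    i=1+np.argmax(st[1:,4]); v,u=np.where(l==i); P=W[v,u]
    print(col,st[i].tolist(),ce[i].round(1), np.nanmin(P,0).round(3),np.nanmax(P,0).round(3),np.nanmedian(P,0).round(3))
save(c,"t1.png",(80,130,280,240),4);save(c,"t2.png",(230,150,420,240),4)
save(s,"s1.png",(140,110,330,260),4)
np.set_printoptions(suppress=True)
print(W[200:203,290:300:3,2])
E
```

```text
green [248, 179, 15, 18, 148] [256.3 186. ] [ 0.465 -0.    -0.008] [0.527 0.051 0.03 ] [0.502 0.018 0.005]
red [243, 181, 15, 18, 61] [250.3 189.2] [0.457 0.018 0.003] [0.52  0.069 0.055] [0.489 0.043 0.047]
orange [303, 184, 3, 3, 3] [304. 185.] [ 0.504 -0.155  0.005] [ 0.511 -0.15   0.019] [ 0.508 -0.153  0.005]
purple [352, 191, 7, 8, 37] [355.5 194.2] [ 0.463 -0.349 -0.005] [ 0.489 -0.322  0.04 ] [ 0.478 -0.34   0.005]
blue [375, 173, 18, 32, 289] [383.3 183.2] [ 0.443 -0.475 -0.005] [ 0.556 -0.402  0.054] [ 0.52  -0.441  0.004]
black [162, 215, 20, 8, 40] [171.6 218.4] [0.367 0.291 0.003] [0.391 0.36  0.021] [0.381 0.325 0.011]
[[ 0.00217125 -0.00418521 -0.00306455 -0.00053019]
 [ 0.00181021 -0.00077498 -0.00270922  0.00106519]
 [ 0.00026237  0.00054679  0.0014823  -0.00263727]]
```

```bash
ls pics
```

```text
s1.png
scene0.png
t1.png
t2.png
top0.png
```

View pics/t1.png

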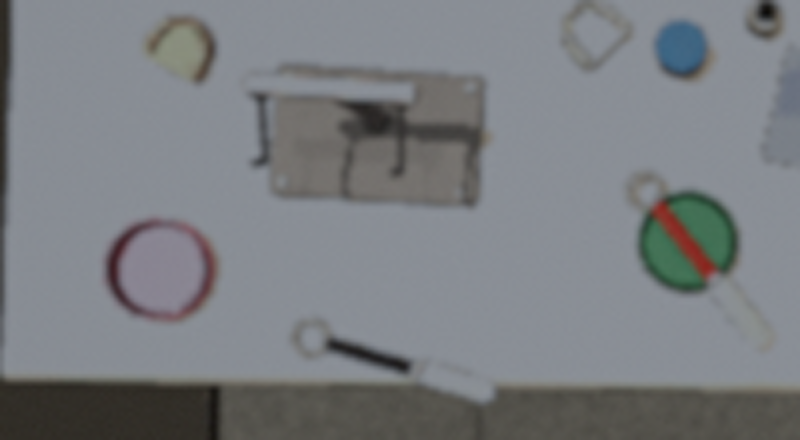

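View pics/t2.png

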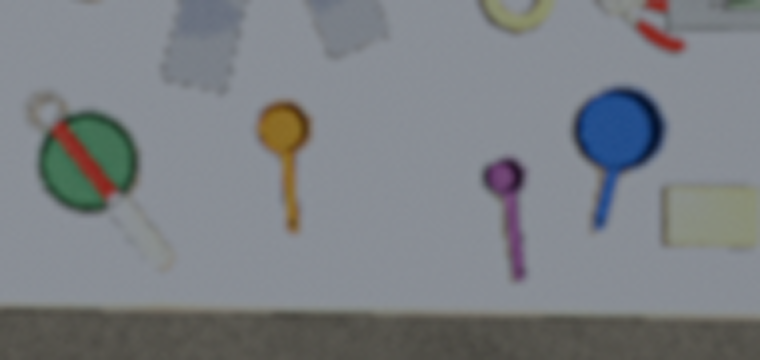

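View pics/s1.png

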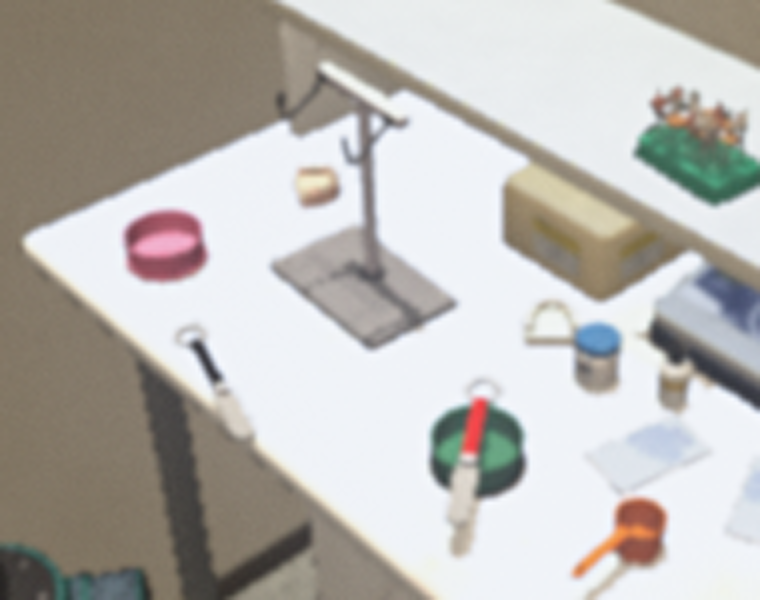

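```bash
cat >> h.py <<'E'
R.update(green=((50,60,20),(95,255,255)),orange=((5,90,60),(24,255,255)),purple=((135,50,40),(165,255,255)),blue=((100,120,40),(128,255,255)),red=((0,110,80),(8,255,255)))
def blob(c,col,box):
    m=mask(c,col,box); n,l,st,ce=cv2.connectedComponentsWithStats(m)
    i=1+np.argmax(st[1:,4]); return (l==i).astype(np.uint8),st[i]
def cup(c,col,box,zr,rpx):
    """cup axis & handle dir: rim circle = opened blob"""
    m,st=blob(c,col,box)
    k=cv2.getStructuringElement(cv2.MORPH_ELLIPSE,(rpx,rpx))
    o=cv2.morphologyEx(m,cv2.MORPH_OPEN,k)
    (cx,cy),r=cv2.minEnclosingCircle(np.argwhere(o)[:,::-1].astype(np.float32))
    rest=m*(1-cv2.dilate(o,np.ones((3,3),np.uint8)))
    n,l,s2,ce=cv2.connectedComponentsWithStats(rest)
    h=None
    if n>1:
        i=1+np.argmax(s2[1:,4]);h=ce[i]
    C=onplane(c,cx,cy,zr)
    H=onplane(c,*h,0.0415) if h is not None else None
    return C,r,H,st
E
python3 - <<'E'
from h import *
np.set_printoptions(suppress=True,precision=4)
c=shot("top")
for col,box,k in [("orange",(285,165,320,215),7),("purple",(340,180,375,225),5),("blue",(365,165,405,215),9)]:
    C,r,H,st=cup(c,col,box,.04,k); print(col,C,r*1.62/454.4,H,st, np.degrees(np.arctan2(*(H-C)[1::-1])), np.linalg.norm(H-C))
m=mask(c,"green",(230,165,280,210))|mask(c,"red",(230,165,280,210))
P=cv2.findContours(mask(c,"green",(230,165,280,210)),0,1)[0]
P=np.vstack([p for p in P if len(p)>5]); (x,y),r=cv2.minEnclosingCircle(P); print("bowl",x,y,r*1.62/454,onplane(c,x,y,.036))
E
```

```text
orange [ 0.5174 -0.1364  0.04  ] 0.02205755798749521 [ 0.4603 -0.1427  0.0415] [295 176  12  32 168] -173.76076852867334 0.05748962397476414
purple [ 0.477  -0.3348  0.04  ] 0.01594415179020922 [ 0.4221 -0.3432  0.0415] [352 190   9  30 123] -171.2645952510111 0.05556656161638715
blue [ 0.5223 -0.4355  0.04  ] 0.036721315182430644 [ 0.4598 -0.4233  0.0415] [374 173  21  33 351] 168.9832722366006 0.06374749969703628
bowl 251.57569885253906 190.01792907714844 0.04192862632516197 [0.4857 0.0378 0.036 ]
```

```bash
python3 - <<'E'
from h import *
c=shot("top");s=shot("scene")
save(c,"t3.png",(135,140,205,230),8.5);save(s,"s3.png",(200,115,260,185),8.5)
save(s,"s4.png",(200,195,400,330),4)
E
```

```text
(no output)
```

View pics/t3.png

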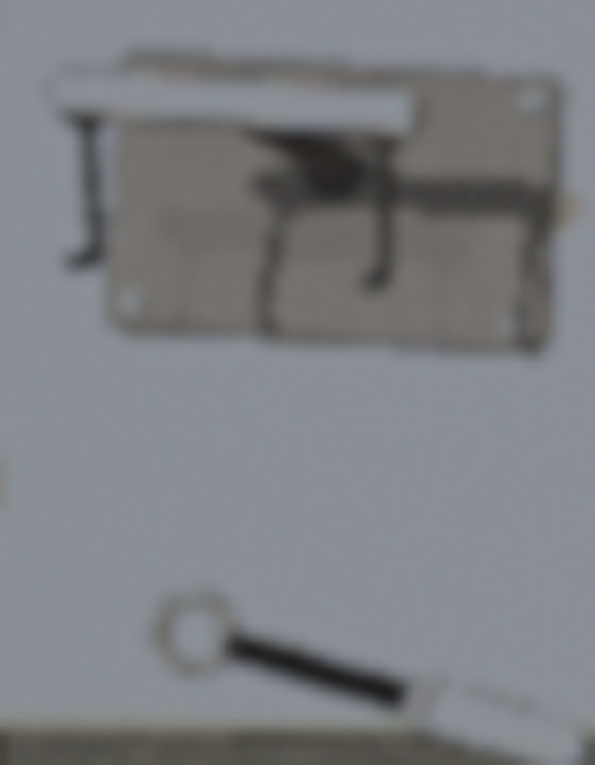

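View pics/s3.png

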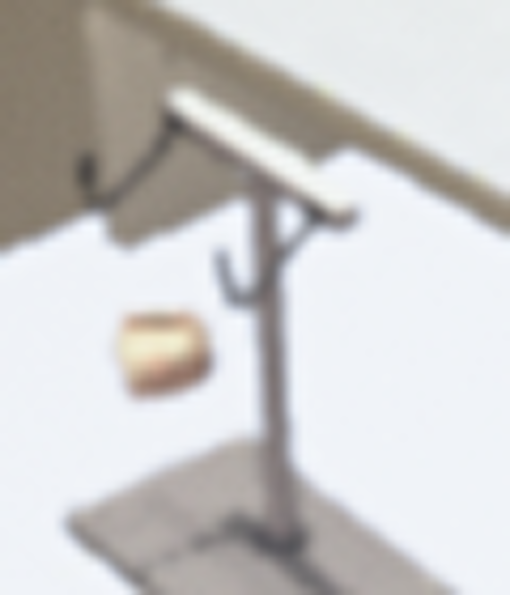

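View pics/s4.png

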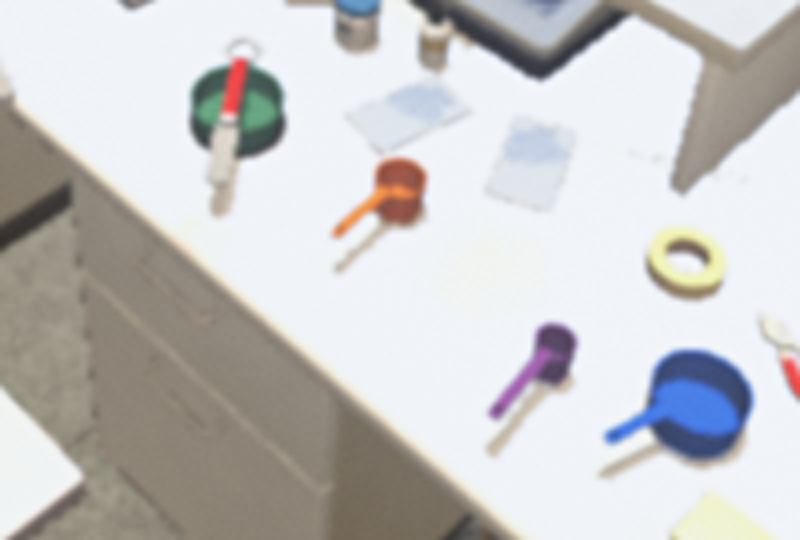

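```bash
cat >> h.py <<'E'
def tri(c1,p1,c2,p2):
    A=[];b=[]
    A=np.zeros((3,3));b=np.zeros(3);L=[]
    for c,p in((c1,p1),(c2,p2)):
        o,d=ray(c,*p);d/=np.linalg.norm(d);Q=np.eye(3)-np.outer(d,d);A+=Q;b+=Q@o;L.append((o,Q))
    x=np.linalg.solve(A,b); return x,[np.linalg.norm(Q@(x-o)) for o,Q in L]
E
python3 - <<'E'
from h import *
np.set_printoptions(suppress=True,precision=4)
c=shot("top");s=shot("scene")
print("Ltip",tri(c,(143.4,170.6),s,(209.8,133.4)),onplane(c,143.4,170.6,.238),onplane(s,209.8,133.4,.238))
print("Rtip",tri(c,(178.2,173.4),s,(225.4,144.2)),onplane(c,178.2,173.4,.238),onplane(s,225.4,144.2,.238))
print("Llow",onplane(s,210.9,138.6,.202),"Rlow",onplane(s,228.1,149.8,.202))
def cr(o,f,p): return (o[0]+(p[0]+.5)/f-.5,o[1]+(p[1]+.5)/f-.5)
print("bowl scene")
# black spatula
e=cr((135,140),8.5,(195,632));h0=cr((135,140),8.5,(230,645));h1=cr((135,140),8.5,(405,695))
E_=onplane(c,*e,.003);A=onplane(c,*h0,.012);B=onplane(c,*h1,.012)
print("black",E_,A,B,np.degrees(np.arctan2(*((A+B)/2-E_)[1::-1])),np.linalg.norm(B-A), (A+B)/2)
es=cr((140,110),4,(192,336));print(onplane(s,*es,.003))
# red
f=lambda p:cr((80,130),4,p)
E_=onplane(c,*f((646,190)),.039);A=onplane(c,*f((656,204)),.048);B=onplane(c,*f((713,277)),.048)
print("red",E_,A,B,np.degrees(np.arctan2(*((A+B)/2-E_)[1::-1])),np.linalg.norm(B-A),(A+B)/2)
es=cr((140,110),4,(483,391));print(onplane(s,*es,.039))
# red mask
for cc,nm,box in((c,"top",(230,165,285,220)),(s,"scene",(240,195,275,235))):
    m,st=blob(cc,"red",box);M=cv2.moments(m,True);x,y=M["m10"]/M["m00"],M["m01"]/M["m00"];print(nm,"redc",onplane(cc,x,y,.047))
    q=np.argwhere(m)[:,::-1].astype(np.float32);vx,vy,_,_=cv2.fitLine(q,cv2.DIST_L2,0,.01,.01).ravel()
    d=onplane(cc,x+vx,y+vy,.048)-onplane(cc,x,y,.048);print(np.degrees(np.arctan2(d[1],d[0])))
for cc,nm,box in((c,"top",(155,205,186,230)),(s,"scene",(180,180,205,215))):
    m,st=blob(cc,"black",box);print(st);M=cv2.moments(m,True);x,y=M["m10"]/M["m00"],M["m01"]/M["m00"];print(nm,"blk",onplane(cc,x,y,.010))
    q=np.argwhere(m)[:,::-1].astype(np.float32);vx,vy,_,_=cv2.fitLine(q,cv2.DIST_L2,0,.01,.01).ravel()
    d=onplane(cc,x+vx,y+vy,.01)-onplane(cc,x,y,.01);print(np.degrees(np.arctan2(d[1],d[0])))
# cups rims in scene
f=lambda p:cr((200,195),4,p)
for n,p in(("bowl",(238,100)),("orange",(400,178)),("purple",(556,340)),("blue",(702,385))):
    print(n,onplane(s,*f(p),.036 if n=="bowl" else .04))
st=robot.get_state();import scipy.spatial.transform as T
print(T.Rotation.from_rotvec(st["tool_rot"]).as_matrix())
E
```

```text
Ltip (array([0.535 , 0.3784, 0.2342]), [np.float64(0.001514345463612912), np.float64(0.001514345463612947)]) [0.5335 0.3785 0.238 ] [0.5324 0.3718 0.238 ]
Rtip (array([0.5273, 0.2687, 0.2369]), [np.float64(0.0010554321356995053), np.float64(0.0010554321356993914)]) [0.5264 0.2692 0.238 ] [0.527  0.2665 0.238 ]
Llow [0.5457 0.3872 0.202 ] Rlow [0.5439 0.2741 0.202 ]
bowl scene
black [0.3948 0.3784 0.003 ] [0.3896 0.3616 0.012 ] [0.3696 0.2867 0.012 ] -105.61471190736111 0.07755575423131175 [0.3796 0.3241 0.012 ]
[0.3945 0.3751 0.003 ]
red [0.5311 0.0758 0.039 ] [0.5182 0.0665 0.048 ] [0.4541 0.015  0.048 ] -142.05157731166327 0.08220434620670744 [0.4861 0.0408 0.048 ]
[0.5311 0.0753 0.039 ]
top redc [0.4876 0.0419 0.047 ]
-140.17416479078275
scene redc [0.4771 0.0334 0.047 ]
46.87315484385751
[162 215  20   8  39]
top blk [0.3793 0.3251 0.01  ]
-106.20640296597729Traceback (most recent call last):
  File "<stdin>", line 25, in <module>
  File "h.py", line 35, in blob
    i=1+np.argmax(st[1:,4]); return (l==i).astype(np.uint8),st[i]
        ~~~~~~~~~^^^^^^^^^^
    return _wrapfunc(a, 'argmax', axis=axis, out=out, **kwds)
    return bound(*args, **kwds)
ValueError: attempt to get argmax of an empty sequence
```

```bash
cat >> h.py <<'E'
from scipy.spatial.transform import Rotation as Ro
def go(x,y,z,yaw):
    s=robot.get_state();p=np.array(s["eef_pos"]);M=Ro.from_rotvec(s["tool_rot"]).as_matrix()
    cy=np.degrees(np.arctan2(M[1,0],M[0,0]))
    dy=(yaw-cy+180)%360-180
    a=np.radians(yaw);X=np.array([np.cos(a),np.sin(a)]);Y=np.array([np.sin(a),-np.cos(a)])
    d=np.array([x,y,z])-p
    d0=M.T@d
    print("t%.1f pos %s yaw %.1f tilt %.3f F %s w %.3f j6 %.2f"%(s["clock"],p.round(4),cy,np.arccos(-M[2,2]),np.round(s["wrist_force"],1),s["grip_width"],s["joints"][5]))
    print("NOW-frame shift %s | twist %.3f | AFTER-twist shift x %.1f y %.1f z %.1f"%((d0*1e3).round(1),-np.radians(dy),X@d[:2]*1e3,Y@d[:2]*1e3,-d[2]*1e3))
E
python3 -c "
from h import *
go(.379,.323,.06,254)"
```

```text
t0.5 pos [0.2211 0.5036 0.2054] yaw 156.3 tilt 0.000 F [0.5 0.2 0.1] w 1.001 j6 -0.10
NOW-frame shift [-217.2 -101.8  145.4] | twist -1.705 | AFTER-twist shift x 130.0 y -201.5 z 145.4
```

```bash
python3 -m handwheel '[0.5,0,0,5,-0.12,0.5,0,0,5,-0.12,0.5,0,0,5,-0.12,0.5,0,0,5,-0.12,0.5,0,0,5,-0.12,0.5,0,0,5,-0.12,0.5,0,0,5,-0.12,0.5,0,0,5,-0.12,0.5,0,0,5,-0.12,0.5,0,0,5,-0.12]' 30
python3 -c "
from h import *
go(.379,.323,.06,254)"
```

```text
clock: 1.28
eef_pos: [0.2212, 0.5036, 0.1553]
tool_rot: [-1.212, 2.898, 0.0]
wrist_force: [0.5, 0.1, -0.7]
grip_width: 0.497
t1.3 pos [0.2212 0.5036 0.1553] yaw -134.6 tilt 0.000 F [ 0.5  0.1 -0.7] w 0.497 j6 -1.31
NOW-frame shift [  17.7 -239.2   95.3] | twist -0.499 | AFTER-twist shift x 130.1 y -201.5 z 95.3
```

```bash
python3 -m handwheel '[0.5,0,0,0,-0.125,0.5,0,0,0,-0.125,0.5,0,0,0,-0.125,0.5,0,0,0,-0.124,0.5,21.7,-33.6,0,0,0.5,21.7,-33.6,0,0,0.5,21.7,-33.6,0,0,0.5,21.7,-33.6,0,0,0.5,21.7,-33.6,0,0,0.5,21.7,-33.6,0,0]'
python3 -c "
from h import *
go(.379,.323,.06,254)
c=shot('scene');save(c,'s5.png',(130,90,330,240),4)
"
```

```text
clock: 2.12
eef_pos: [0.3788, 0.3204, 0.1558]
tool_rot: [-1.883, 2.514, 0.0]
wrist_force: [0.6, -0.5, -0.4]
grip_width: 0.503
t2.1 pos [0.3788 0.3204 0.1558] yaw -106.3 tilt 0.001 F [ 0.6 -0.5 -0.4] w 0.503 j6 -2.27
NOW-frame shift [-2.5  0.6 95.8] | twist -0.006 | AFTER-twist shift x -2.5 y 0.6 z 95.8
```

View pics/s5.png

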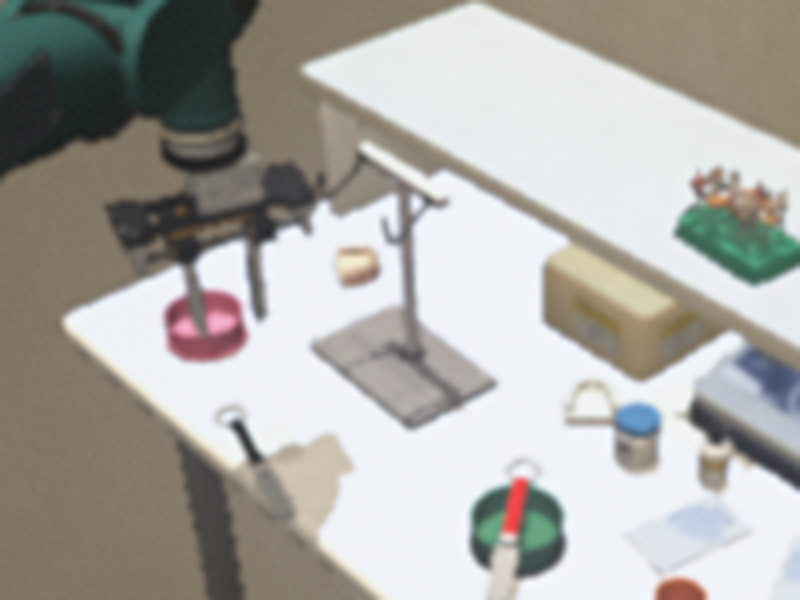

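```bash
python3 -m handwheel '[0.5,-2.5,0.6,25,0,0.5,0,0,30,0,0.5,0,0,30,0,0.5,0,0,30,0,0.5,0,0,20,0,0.5,0,0,10,0,0.5,0,0,4,0,0.5,0,0,3,0,0.5,0,0,0,0,0.5,0,0,0,0]'
python3 -m handwheel '[1,0,0,0,0,1,0,0,0,0,1,0,0,0,0,1,0,0,0,0,1,0,0,0,0,1,0,0,0,0,1,0,0,0,0,1,0,0,0,0,1,0,0,0,0,1,0,0,0,0]' 35
python3 -c "
from h import *
go(.379,.323,.06,254)
c=shot('scene');save(c,'s6.png',(130,140,280,260),5)
c=shot('top');save(c,'t6.png',(130,140,280,260),5)
"
```

```text
clock: 3.0
eef_pos: [0.3791, 0.3253, 0.0051]
tool_rot: [-1.881, 2.512, -0.0]
wrist_force: [0.6, 0.2, -0.0]
grip_width: 0.498
clock: 3.83
eef_pos: [0.3781, 0.3245, 0.0037]
tool_rot: [-1.883, 2.515, 0.0]
wrist_force: [-0.3, -0.5, 1.6]
grip_width: 0.146
t3.8 pos [0.3781 0.3245 0.0037] yaw -106.4 tilt 0.000 F [-0.3 -0.5  1.6] w 0.146 j6 -2.26
NOW-frame shift [  1.2  -1.3 -56.3] | twist -0.006 | AFTER-twist shift x 1.2 y -1.3 z -56.3
```

View pics/s6.png

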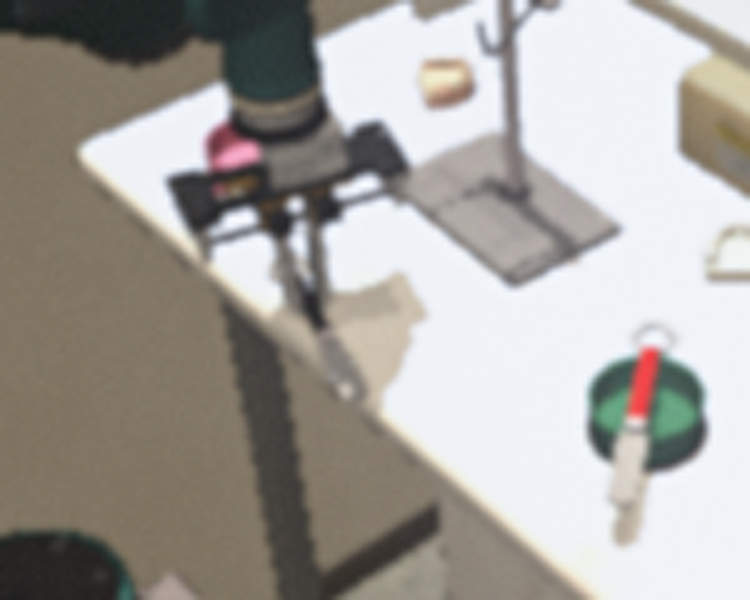

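```bash
python3 -m handwheel '[1,0,0,-15,0,1,0,0,-35,0.12,1,0,0,-35,0.12,1,0,0,-35,0.12,1,0,0,-35,0.12,1,0,0,-35,0.12,1,0,0,-35,0.12,1,0,0,-35,0.12,1,0,0,0,0.12,1,0,0,0,0.12]'
python3 -m handwheel '[1,0,0,0,0.12,1,0,0,0,0.12,1,0,0,0,0.04,1,0,0,0,0,1,0,0,0,0,1,0,0,0,0,1,0,0,0,0,1,0,0,0,0,1,0,0,0,0,1,0,0,0,0]'
python3 -c "
from h import *
go(.48,.372,.265,176)
c=shot('scene');save(c,'s7.png',(130,60,290,180),5)
c=shot('top');save(c,'t7.png',(100,130,220,250),5)
"
```

```text
clock: 4.77
eef_pos: [0.3791, 0.3252, 0.2667]
tool_rot: [-0.312, 3.121, 0.005]
wrist_force: [0.6, 1.3, -1.3]
grip_width: 0.146
clock: 5.6
eef_pos: [0.3781, 0.3244, 0.2635]
tool_rot: [0.117, 3.139, 0.0]
wrist_force: [-0.8, 0.1, -0.5]
grip_width: 0.146
t5.6 pos [0.3781 0.3244 0.2635] yaw 175.7 tilt 0.000 F [-0.8  0.1 -0.5] w 0.146 j6 -0.90
NOW-frame shift [-98.1  55.   -1.5] | twist -0.005 | AFTER-twist shift x -98.4 y 54.6 z -1.5
```

View pics/s7.png

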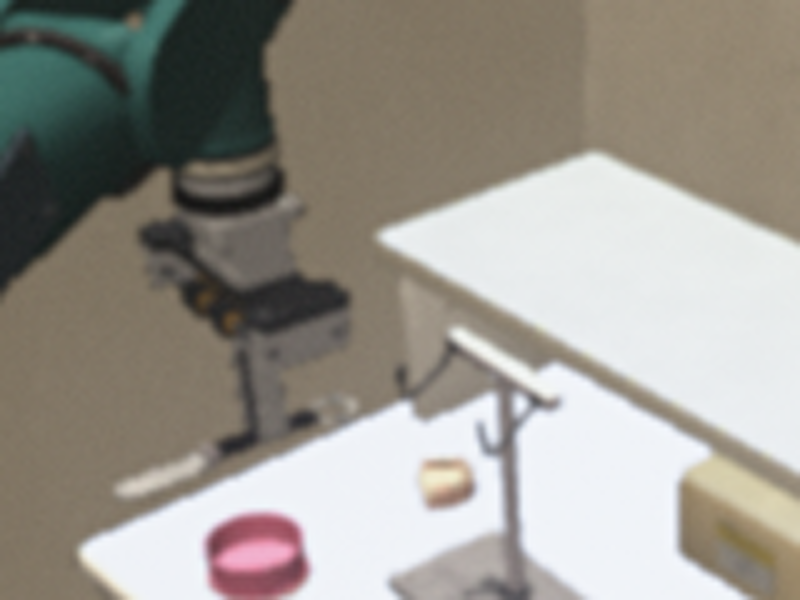

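View pics/t7.png

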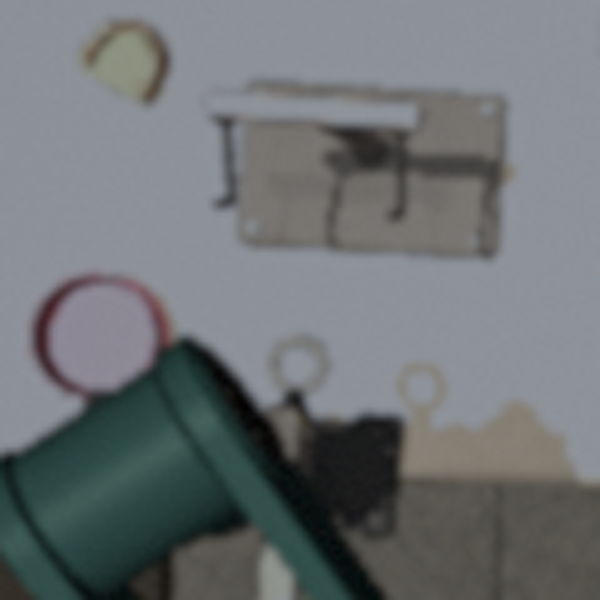

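```bash
python3 -c "
from h import *
c=shot('top');s=shot('scene')
print(onplane(c,159.4,202.4,.263),onplane(s,197.8,140.8,.263),tri(c,(159.4,202.4),s,(197.8,140.8)))
print(robot.get_state()['eef_pos'])
"
```

```text
[0.43448182 0.32076625 0.263     ] [0.44237979 0.32231249 0.263     ] (array([0.43666406, 0.31827442, 0.2672375 ]), [np.float64(0.0027464636420555864), np.float64(0.0027464636420557356)])
[0.37804616 0.32446583 0.26352166]
```

```bash
python3 -m handwheel '[1,-14,10,0,0,1,-24,17,0,0,1,-24,17,0,0,1,-20,13,0,0,1,-11.5,8,0,0,1,0,0,0,0,1,0,0,0,0,1,0,0,0,0,1,0,0,0,0,1,0,0,0,0]'
python3 -c "
from h import *
go(.48,.372,.265,176)
c=shot('scene');save(c,'s8.png',(170,90,250,160),9)
c=shot('top');save(c,'t8.png',(120,140,190,200),9)
"
```

```text
clock: 6.63
eef_pos: [0.4755, 0.382, 0.2643]
tool_rot: [0.117, 3.139, 0.001]
wrist_force: [0.2, -0.3, -0.4]
grip_width: 0.143
t6.6 pos [0.4755 0.382  0.2643] yaw 175.7 tilt 0.001 F [ 0.2 -0.3 -0.4] w 0.143 j6 -0.91
NOW-frame shift [-5.3 -9.7 -0.7] | twist -0.005 | AFTER-twist shift x -5.2 y -9.7 z -0.7
```

View pics/s8.png

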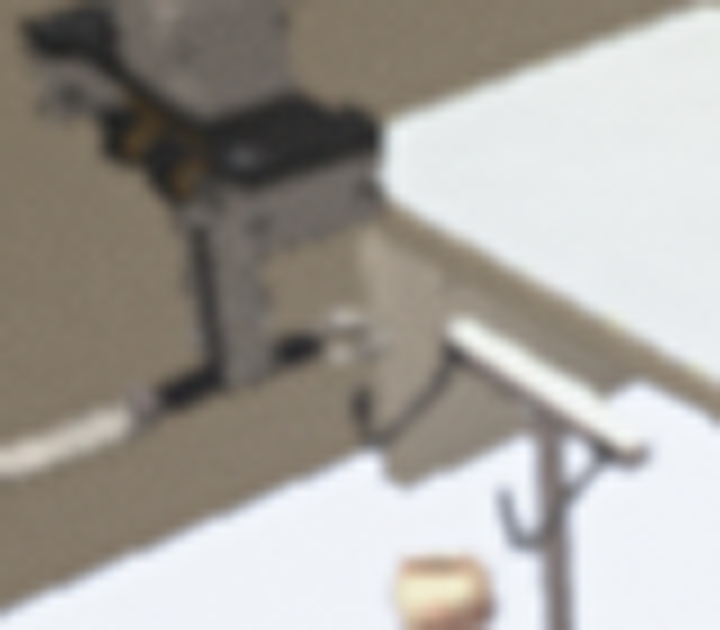

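View pics/t8.png

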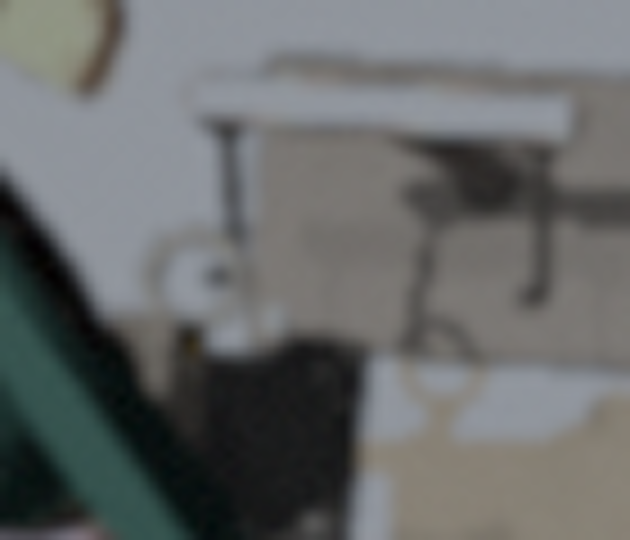

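```bash
python3 -m handwheel '[1,-3,0,4,0,1,0,0,8,0,1,0,0,8,0,1,0,0,6,0,1,0,0,6,0,1,0,0,4,0,1,-2,0,4,0,1,0,0,0,0,1,0,0,0,0,1,0,0,0,0]'
python3 -c "
from h import *
go(.48,.372,.265,176)
c=shot('scene');save(c,'s9.png',(170,90,250,160),9)
c=shot('top');save(c,'t9.png',(120,140,190,200),9)
"
```

```text
clock: 7.57
eef_pos: [0.4813, 0.382, 0.2239]
tool_rot: [0.118, 3.139, 0.001]
wrist_force: [0.3, 1.0, -1.2]
grip_width: 0.146
t7.6 pos [0.4813 0.382  0.2239] yaw 175.7 tilt 0.001 F [ 0.3  1.  -1.2] w 0.146 j6 -0.92
NOW-frame shift [  0.5 -10.  -41.1] | twist -0.005 | AFTER-twist shift x 0.6 y -10.1 z -41.1
```

View pics/s9.png

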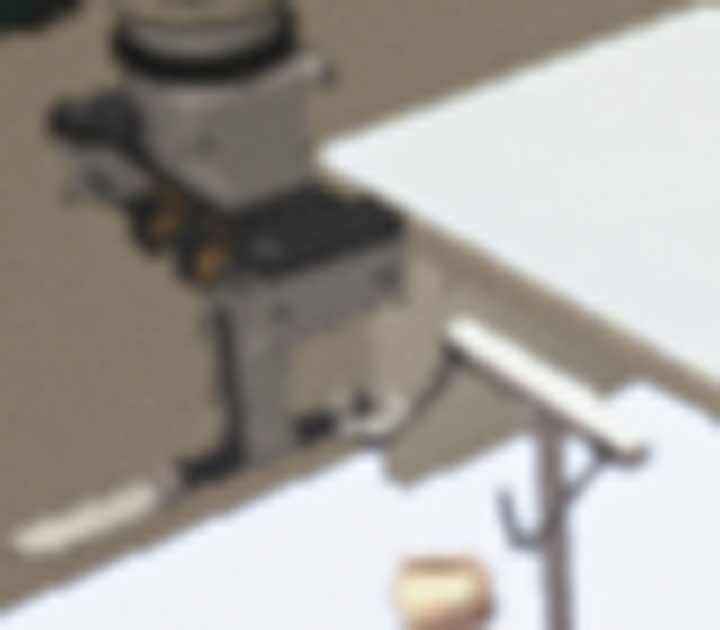

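View pics/t9.png

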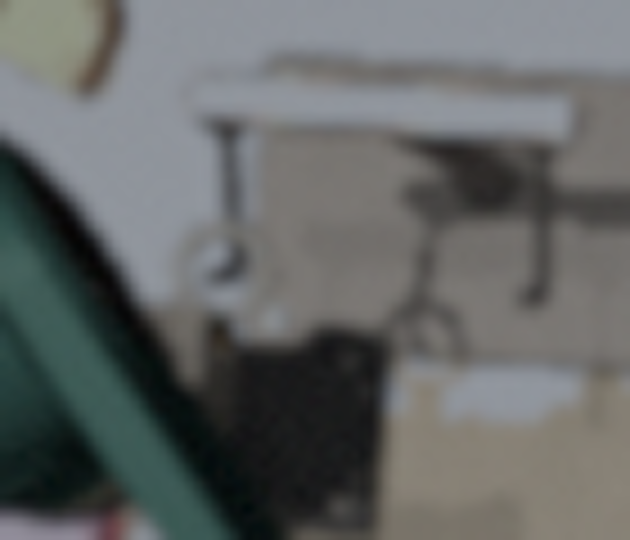

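```bash
python3 -m handwheel '[1,0,0,3,0,0.5,0,0,0,0,0.4,0,0,0,0,0.4,0,0,0,0,0.4,0,0,0,0,0.4,0,0,0,0,0.4,0,0,0,0,0.4,0,0,0,0,0.4,0,0,0,0,0.4,0,0,0,0]'
python3 -c "
from h import *
go(.48,.372,.265,176)
c=shot('scene');save(c,'s10.png',(170,90,250,160),9)
"
```

```text
clock: 8.5
eef_pos: [0.4811, 0.3819, 0.2205]
tool_rot: [0.117, 3.139, 0.0]
wrist_force: [0.8, 0.9, -0.6]
grip_width: 0.6
t8.5 pos [0.4811 0.3819 0.2205] yaw 175.7 tilt 0.000 F [ 0.8  0.9 -0.6] w 0.600 j6 -0.92
NOW-frame shift [  0.4 -10.  -44.5] | twist -0.005 | AFTER-twist shift x 0.4 y -10.0 z -44.5
```

View pics/s10.png

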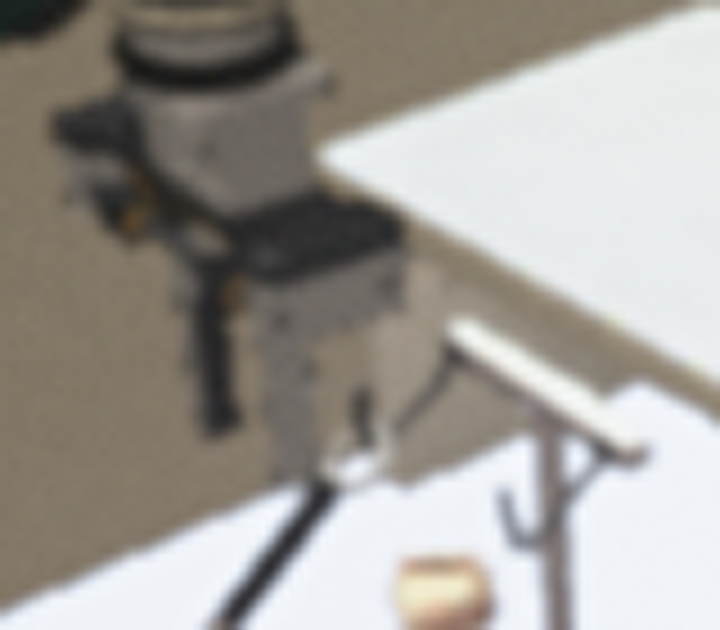

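```bash
python3 -m handwheel '[0.6,10,0,-10,0,0.6,20,0,-20,0,0.6,30,0,-20,0,0.6,30,0,0,0,0.6,0,-30,0,0,0.6,0,-40,0,0,0.6,0,-40,0,0,0.6,0,-40,0,0,0.6,0,-40,0,0,0.6,0,-40,0,0]'
python3 -m handwheel '[0.6,0,-40,0,0,0.6,0,-30,0,0,0.6,0,0,0,-0.12,0.6,0,0,0,-0.12,0.6,0,0,0,-0.12,0.6,0,0,0,-0.12,0.6,0,0,0,-0.12,0.6,0,0,0,-0.12,0.6,0,0,0,0,0.6,0,0,0,0]'
python3 -c "
from h import *
go(.485,.040,.15,219)
c=shot('scene');save(c,'s11.png',(130,60,330,210),4)
c=shot('top');save(c,'t11.png',(120,110,280,230),5)
"
```

```text
clock: 9.38
eef_pos: [0.373, 0.158, 0.2715]
tool_rot: [0.115, 3.138, 0.001]
wrist_force: [1.2, -0.8, 0.5]
grip_width: 0.404
clock: 10.22
eef_pos: [0.3686, 0.0897, 0.2712]
tool_rot: [-0.992, 2.98, 0.0]
wrist_force: [-0.0, -0.3, 0.7]
grip_width: 0.401
t10.2 pos [0.3686 0.0897 0.2712] yaw -143.2 tilt 0.001 F [-0.  -0.3  0.7] w 0.401 j6 -2.12
NOW-frame shift [ -63.3 -109.5  121.3] | twist -0.038 | AFTER-twist shift x -59.2 y -111.9 z 121.2
```

View pics/s11.png

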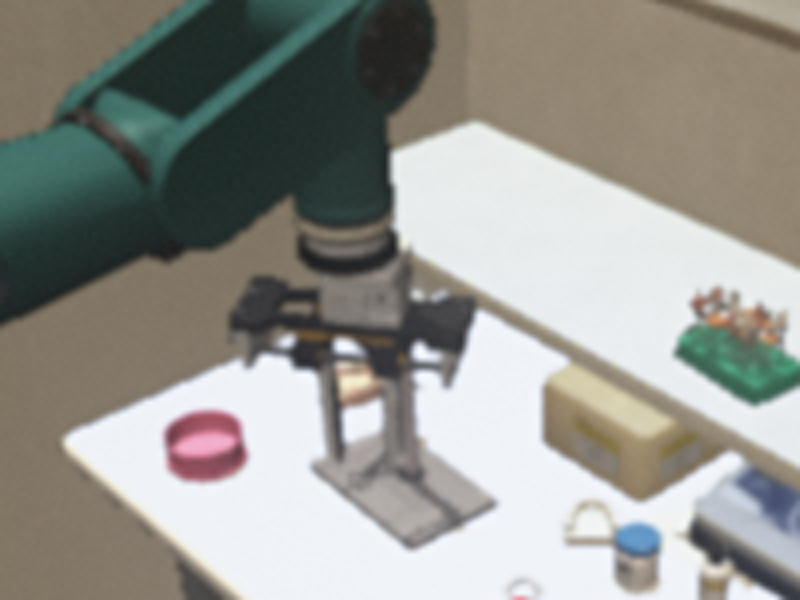

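View pics/t11.png

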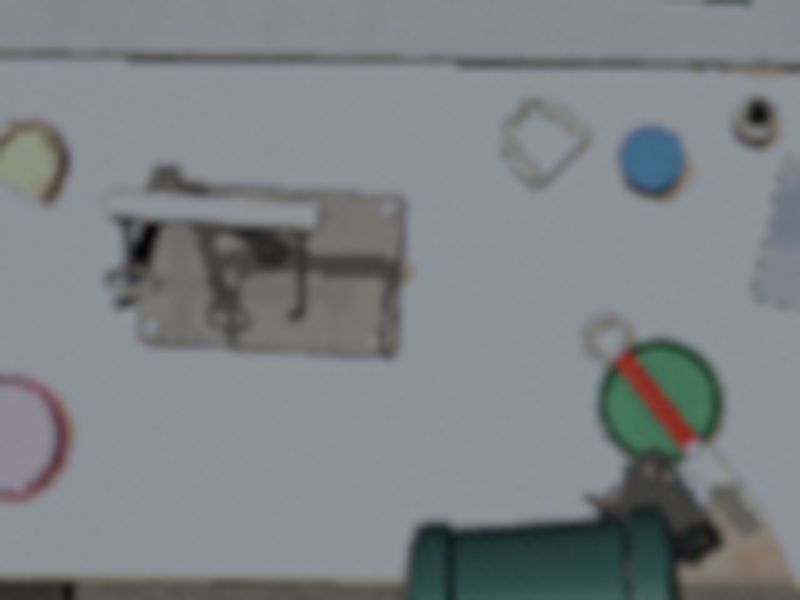

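```bash
python3 -m handwheel '[0.6,0,0,0,-0.038,0.6,-14.8,-28,0,0,0.6,-14.8,-28,0,0,0.6,-14.8,-28,0,0,0.6,-14.8,-28,0,0,0.6,0,0,40,0,0.6,0,0,40,0,0.6,0,0,40,0,0.6,0,0,40,0,0.6,0,0,30,0]'
python3 -c "
from h import *
go(.485,.040,.028,219)
c=shot('scene');save(c,'s12.png',(220,150,300,230),7)
"
```

```text
clock: 11.15
eef_pos: [0.4838, 0.0401, 0.0769]
tool_rot: [1.048, -2.958, -0.003]
wrist_force: [-0.8, -0.0, -0.1]
grip_width: 0.399
t11.2 pos [0.4838 0.0401 0.0769] yaw -141.0 tilt 0.004 F [-0.8 -0.  -0.1] w 0.399 j6 -2.29
NOW-frame shift [-1.  -1.  48.9] | twist 0.001 | AFTER-twist shift x -0.9 y -0.8 z 48.9
```

View pics/s12.png

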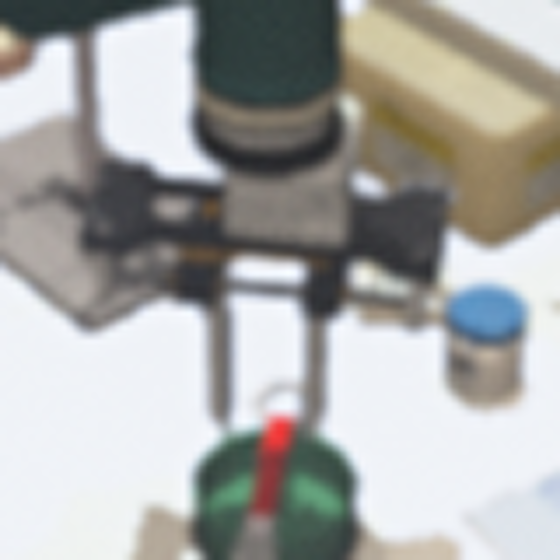

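```bash
python3 -m handwheel '[0.6,-1,-1,15,0,0.6,0,0,15,0,0.6,0,0,10,0,0.6,0,0,5,0,0.6,0,0,0,0,1,0,0,0,0,1,0,0,0,0,1,0,0,0,0,1,0,0,0,0,1,0,0,0,0]' 35
python3 -m handwheel '[1,0,0,0,0,1,0,0,-15,0,1,0,0,-35,0.12,1,0,0,-35,0.12,1,0,0,-35,0.12,1,0,0,-35,0.12,1,0,0,-35,0.12,1,0,0,-35,0.12,1,0,0,-20,0.03,1,0,0,0,0]'
python3 -c "
from h import *
go(.485,.040,.028,176)
c=shot('scene');save(c,'s13.png',(180,80,330,200),5)
c=shot('top');save(c,'t13.png',(180,130,300,230),6)
"
```

```text
clock: 12.03
eef_pos: [0.4876, 0.0398, 0.0364]
tool_rot: [-1.052, 2.959, -0.001]
wrist_force: [0.2, 0.2, 1.6]
grip_width: 0.147
clock: 12.87
eef_pos: [0.489, 0.0398, 0.2864]
tool_rot: [0.105, 3.129, 0.0]
wrist_force: [-0.4, -0.6, 1.0]
grip_width: 0.144
t12.9 pos [0.489  0.0398 0.2864] yaw 176.1 tilt 0.011 F [-0.4 -0.6  1. ] w 0.144 j6 -1.54
NOW-frame shift [ 6.800e+00 -1.000e-01  2.584e+02] | twist 0.002 | AFTER-twist shift x 4.0 y -0.0 z 258.4
```

View pics/s13.png

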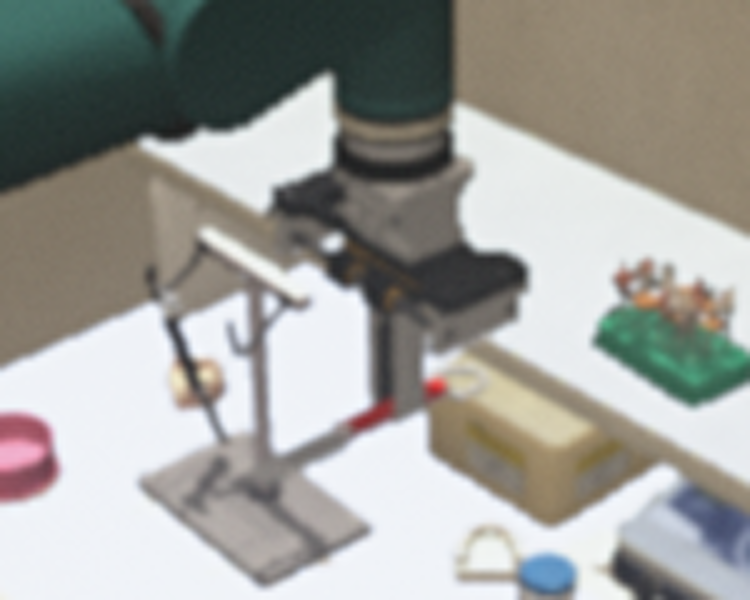

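View pics/t13.png

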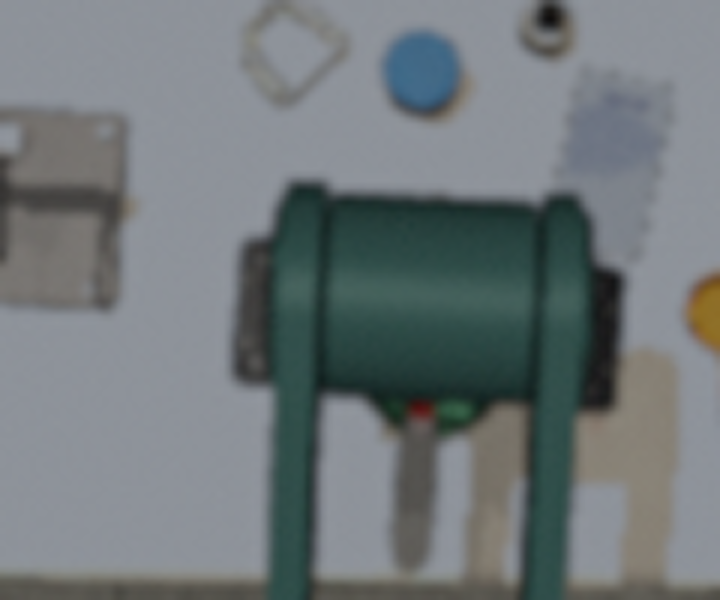

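```bash
python3 -m handwheel '[1,20,0,0,0,1,25,0,0,0,1,0,40,0,0,1,0,40,0,0,1,0,40,0,0,1,0,40,0,0,1,0,40,0,0,1,0,25,0,0,1,0,0,0,0,1,0,0,0,0]'
python3 -c "
from h import *
go(.468,.2725,.28,176)
c=shot('scene');save(c,'s14.png',(180,80,270,160),8)
c=shot('top');save(c,'t14.png',(150,140,230,210),8)
"
```

```text
clock: 13.8
eef_pos: [0.4559, 0.2677, 0.2769]
tool_rot: [-0.1, -3.134, 0.005]
wrist_force: [-0.1, -0.4, -0.6]
grip_width: 0.145
t13.8 pos [0.4559 0.2677 0.2769] yaw 176.3 tilt 0.007 F [-0.1 -0.4 -0.6] w 0.145 j6 -1.08
NOW-frame shift [-11.7   5.5  -3.2] | twist 0.006 | AFTER-twist shift x -11.7 y 5.6 z -3.1
```

View pics/s14.png

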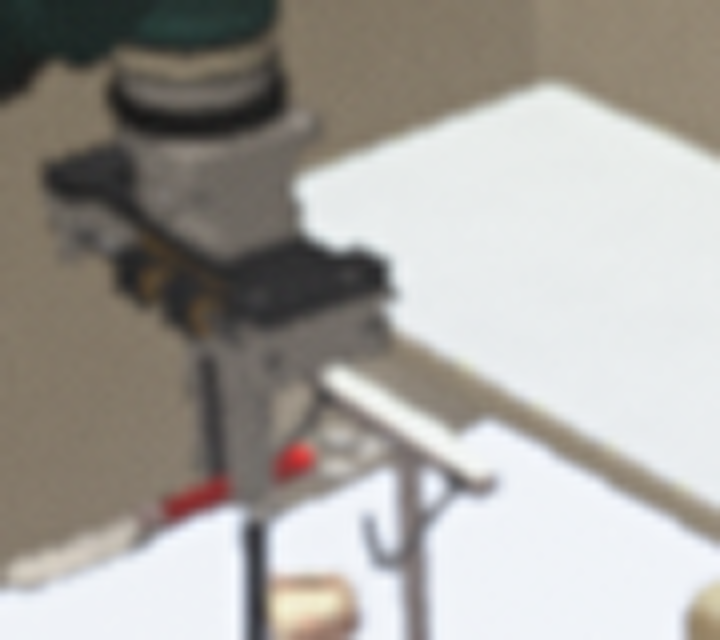

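View pics/t14.png

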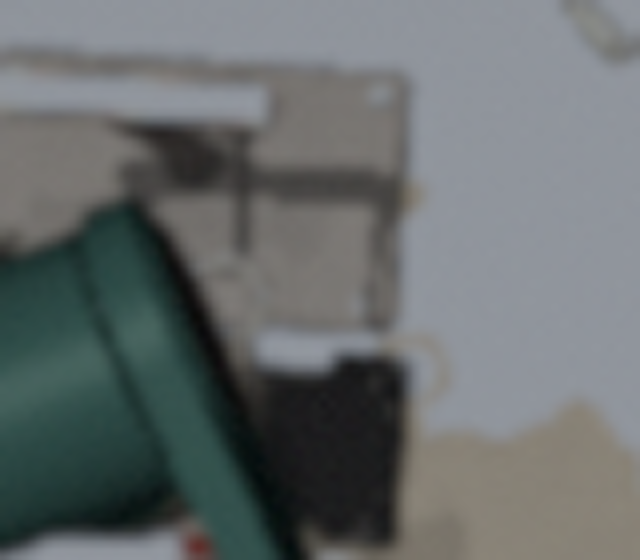

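```bash
python3 -c "
from h import *
c=shot('top');s=shot('scene')
print(onplane(c,176.4,177.7,.279),onplane(s,223.6,135.4,.279),tri(c,(176.4,177.7),s,(223.6,135.4)))
print(robot.get_state()['eef_pos'])
save(s,'s15.png',(205,120,245,155),16)
"
```

```text
[0.51022896 0.26779026 0.279     ] [0.5209611  0.26584517 0.279     ] (array([0.51375471, 0.26418676, 0.28260624]), [np.float64(0.004808914165933566), np.float64(0.004808914165933757)])
[0.45699218 0.26590374 0.27980617]
```

View pics/s15.png

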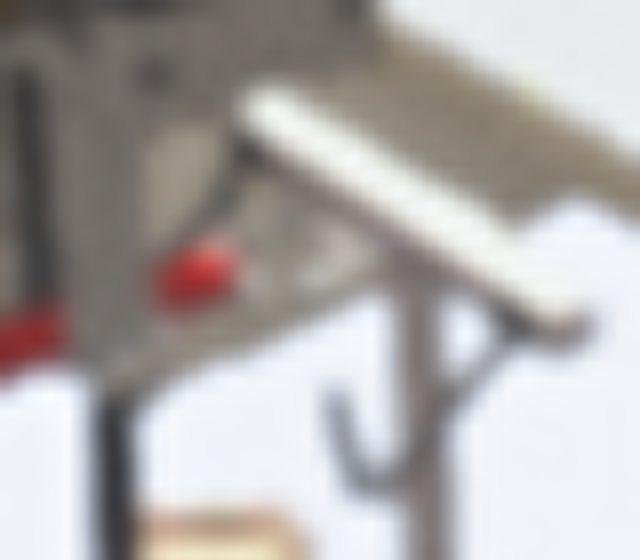

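```bash
python3 -m handwheel '[1,-6,3,0,0,1,-6,2,0,0,1,-5,1,0,0,1,0,0,5,0,1,0,0,5,0,1,0,0,5,0,1,0,0,0,0,1,0,0,0,0,1,0,0,0,0,1,0,0,0,0]'
python3 -c "
from h import *
go(.474,.2725,.22,176)
c=shot('scene');save(c,'s16.png',(205,120,245,155),16)
c=shot('top');save(c,'t16.png',(160,155,210,195),12)
"
```

```text
clock: 14.83
eef_pos: [0.4744, 0.2723, 0.2658]
tool_rot: [0.105, 3.139, 0.001]
wrist_force: [-0.4, 0.7, -0.3]
grip_width: 0.14
t14.8 pos [0.4744 0.2723 0.2658] yaw 176.2 tilt 0.001 F [-0.4  0.7 -0.3] w 0.140 j6 -1.09
NOW-frame shift [ 0.5  0.2 45.8] | twist 0.003 | AFTER-twist shift x 0.4 y 0.2 z 45.8
```

View pics/s16.png

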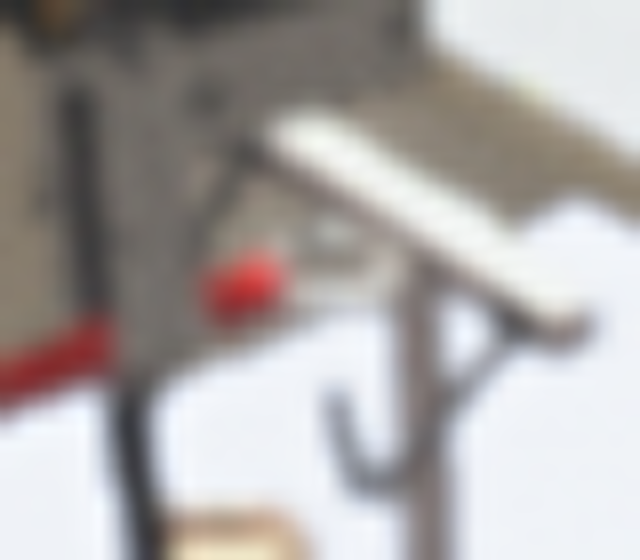

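View pics/t16.png

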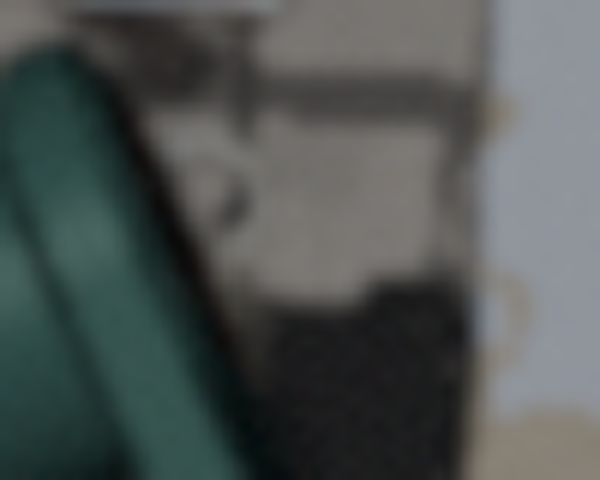

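```bash
python3 -m handwheel '[1,0,0,4,0,1,0,0,6,0,1,0,0,6,0,1,0,0,6,0,1,0,0,6,0,1,0,0,0,0,1,0,0,0,0,1,0,0,0,0,1,0,0,0,0,1,0,0,0,0]'
python3 -c "
from h import *
go(.474,.2725,.22,176)
c=shot('scene');save(c,'s17.png',(205,120,245,155),16)
c=shot('top');save(c,'t17.png',(160,155,210,195),12)
"
```

```text
clock: 15.77
eef_pos: [0.4746, 0.2723, 0.238]
tool_rot: [0.105, 3.139, 0.001]
wrist_force: [0.2, 0.6, -0.5]
grip_width: 0.146
t15.8 pos [0.4746 0.2723 0.238 ] yaw 176.2 tilt 0.001 F [ 0.2  0.6 -0.5] w 0.146 j6 -1.09
NOW-frame shift [ 0.7  0.2 18. ] | twist 0.003 | AFTER-twist shift x 0.7 y 0.2 z 18.0
```

View pics/s17.png

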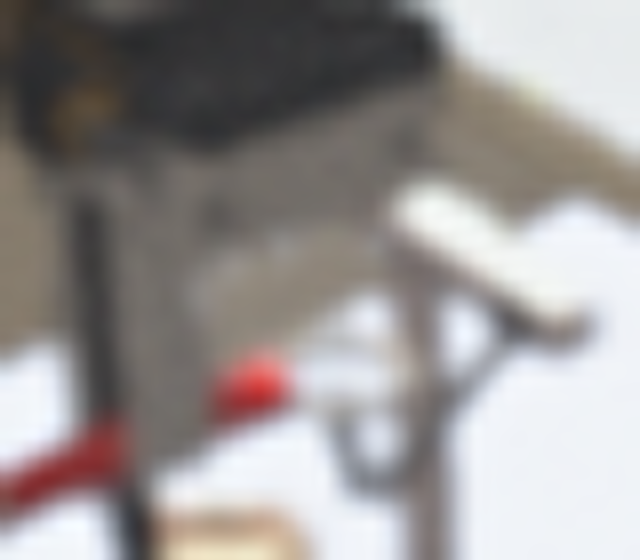

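View pics/t17.png

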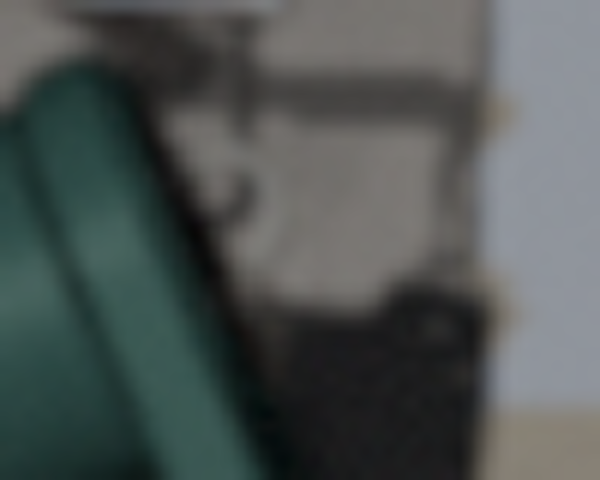

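```bash
python3 -m handwheel '[1,0,0,3,0,1,0,0,3,0,1,0,0,3,0,1,-1,0,3,0,1,-1,0,3,0,1,0,0,2,0,1,0,0,0,0,1,0,0,0,0,1,0,0,0,0,1,0,0,0,0]'
python3 -c "
from h import *
go(.474,.2725,.22,176)
c=shot('scene');save(c,'s18.png',(205,120,245,155),16)
c=shot('top');save(c,'t18.png',(160,155,210,195),12)
"
```

```text
clock: 16.7
eef_pos: [0.4766, 0.2721, 0.2208]
tool_rot: [0.105, 3.139, 0.001]
wrist_force: [0.8, -0.8, -0.3]
grip_width: 0.146
t16.7 pos [0.4766 0.2721 0.2208] yaw 176.2 tilt 0.001 F [ 0.8 -0.8 -0.3] w 0.146 j6 -1.09
NOW-frame shift [2.6 0.2 0.8] | twist 0.003 | AFTER-twist shift x 2.6 y 0.2 z 0.8
```

View pics/s18.png

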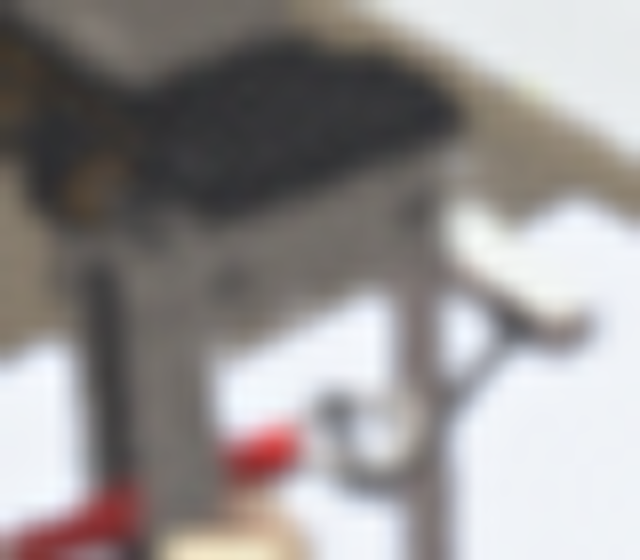

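View pics/t18.png

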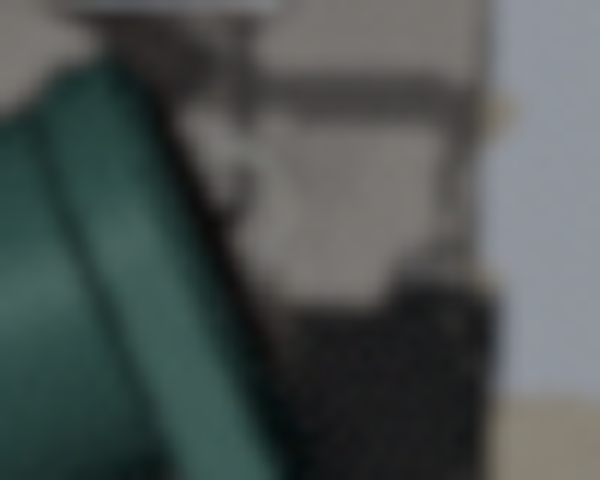

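```bash
python3 -m handwheel '[1,-1,0,3,0,0.5,0,0,0,0,0.4,0,0,0,0,0.4,0,0,0,0,0.4,0,0,0,0,0.4,0,0,0,0,0.4,0,0,0,0,0.4,0,0,0,0,0.4,0,0,0,0,0.4,0,0,0,0]'
python3 -c "
from h import *
go(.474,.2725,.22,176)
c=shot('scene');save(c,'s19.png',(180,100,260,170),9)
"
```

```text
clock: 17.63
eef_pos: [0.4775, 0.272, 0.2175]
tool_rot: [0.105, 3.14, 0.0]
wrist_force: [0.1, -1.0, -0.3]
grip_width: 0.598
t17.6 pos [0.4775 0.272  0.2175] yaw 176.2 tilt 0.000 F [ 0.1 -1.  -0.3] w 0.598 j6 -1.09
NOW-frame shift [ 3.5  0.3 -2.5] | twist 0.003 | AFTER-twist shift x 3.5 y 0.3 z -2.5
```

View pics/s19.png

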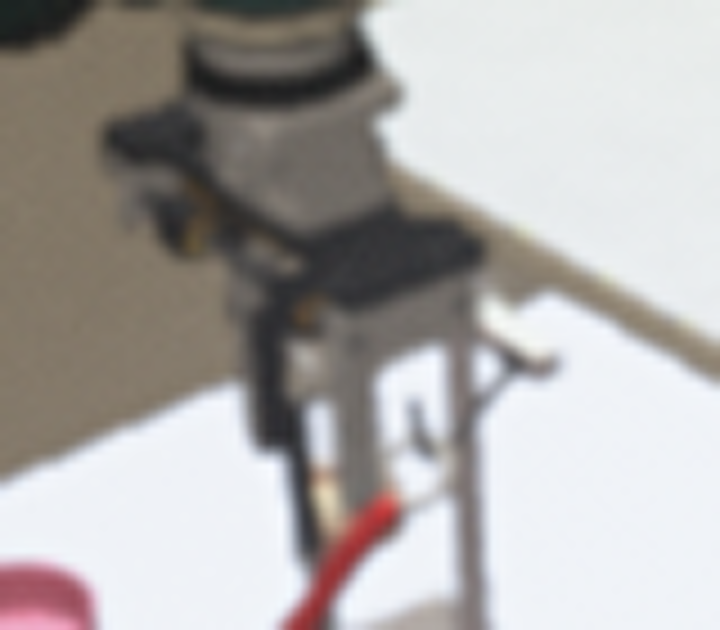

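```bash
python3 -m handwheel '[0.6,10,0,-10,0,0.6,20,0,-20,0,0.6,30,0,-10,0,0.6,30,-20,0,0,0.6,0,-40,0,0,0.6,0,-40,0,0,0.6,0,-40,0,0,0.6,0,-40,0,0,0.6,0,-40,0,0,0.6,0,-40,0,0]'
python3 -m handwheel '[0.6,0,-40,0,0.12,0.6,0,0,0,0.12,0.6,0,0,0,0.12,0.6,0,0,0,0.12,0.6,0,0,0,0.12,0.6,0,0,0,0.12,0.6,0,0,0,0.12,0.6,0,0,0,0.12,0.6,0,0,0,0.12,0.6,0,0,0,0.12]'
python3 -m handwheel '[0.6,0,0,0,0.12,0.6,0,0,0,0.12,0.6,0,0,0,0.12,0.6,0,0,0,0.12,0.6,0,0,0,0.12,0.6,0,0,0,0.12,0.6,0,0,0,0.12,0.6,0,0,0,0.12,0.6,0,0,0,0.12,0.6,0,0,0,0.12]'
python3 -c "
from h import *
go(.444,-.42,.10,-11)
c=shot('scene');save(c,'s20.png',s=1.5)
c=shot('top');save(c,'t20.png',s=1.5)
"
```

```text
clock: 18.52
eef_pos: [0.3692, 0.0174, 0.2586]
tool_rot: [0.103, 3.138, 0.0]
wrist_force: [1.2, -0.4, -0.2]
grip_width: 0.399
clock: 19.35
eef_pos: [0.3672, -0.021, 0.2584]
tool_rot: [1.866, 2.526, 0.001]
wrist_force: [-0.8, 0.5, -0.4]
grip_width: 0.404
clock: 20.18
eef_pos: [0.3672, -0.021, 0.2584]
tool_rot: [2.967, 1.032, 0.002]
wrist_force: [-0.5, -0.3, -0.3]
grip_width: 0.402
t20.2 pos [ 0.3672 -0.021   0.2584] yaw 38.3 tilt 0.001 F [-0.5 -0.3 -0.3] w 0.402 j6 0.69
NOW-frame shift [-187.4  360.5  158.4] | twist 0.861 | AFTER-twist shift x 151.6 y 377.1 z 158.4
```

View pics/s20.png

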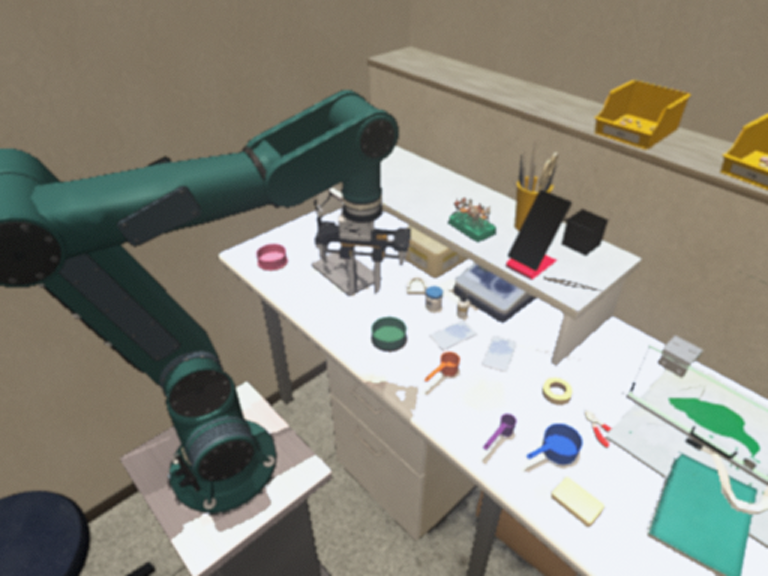

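View pics/t20.png

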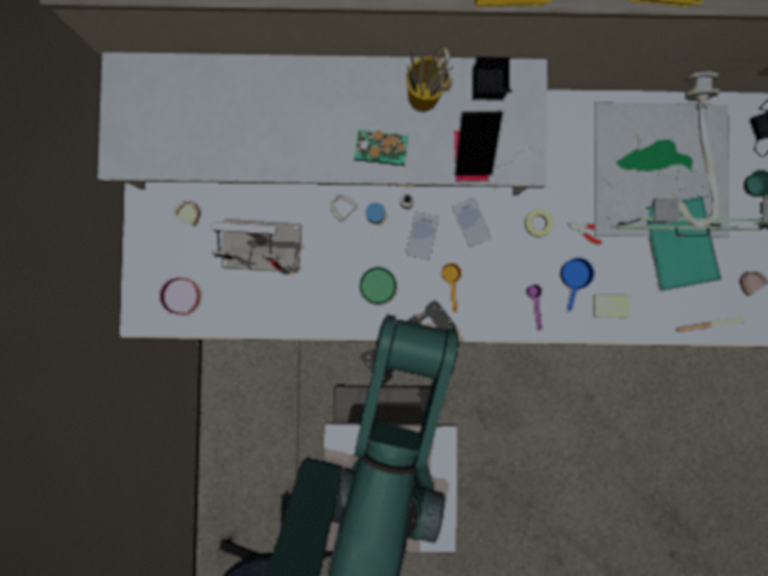

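```bash
cat >> h.py <<'E'
def cups(c):
    for col,box,k in [("orange",(285,165,320,215),7),("purple",(335,180,375,225),5),("blue",(365,165,405,215),9)]:
        try:
            C,r,H,st=cup(c,col,box,.04,k); print(col,C.round(4),round(r*1.62/454.4,4),"hdir %.1f"%np.degrees(np.arctan2(*(H-C)[1::-1])),"pinch",(C+(H-C)/np.linalg.norm((H-C)[:2])*.08)[:2].round(4),"tool yaw %.1f"%((np.degrees(np.arctan2(*(H-C)[1::-1]))+360)%360-180))
        except Exception as e: print(col,e)
E
python3 -c "
from h import *
c=shot('top');s=shot('scene')
cups(c)
m,st=blob(c,'green',(230,165,280,210));q=np.argwhere(m)[:,::-1].astype(np.float32)
(x,y),r=cv2.minEnclosingCircle(q);print('bowl',onplane(c,x,y,.036),r,q.mean(0),(x,y),st, onplane(c,*q.mean(0),.03))
save(s,'s21.png',(240,200,400,320),5)
"
```

```text
orange [ 0.5174 -0.1364  0.04  ] 0.0221 hdir -173.9 pinch [ 0.4379 -0.145 ] tool yaw 6.1
purple [ 0.477  -0.3348  0.04  ] 0.0159 hdir -171.3 pinch [ 0.3979 -0.347 ] tool yaw 8.7
blue [ 0.5223 -0.4355  0.04  ] 0.0367 hdir 169.0 pinch [ 0.4438 -0.4202] tool yaw -11.0
bowl [0.48549109 0.03784431 0.036     ] 11.801370620727539 [251.55148 189.99084] (251.55062866210938, 190.0696258544922) [240 179  24  23 437] [0.48600667 0.03782841 0.03      ]
```

View pics/s21.png

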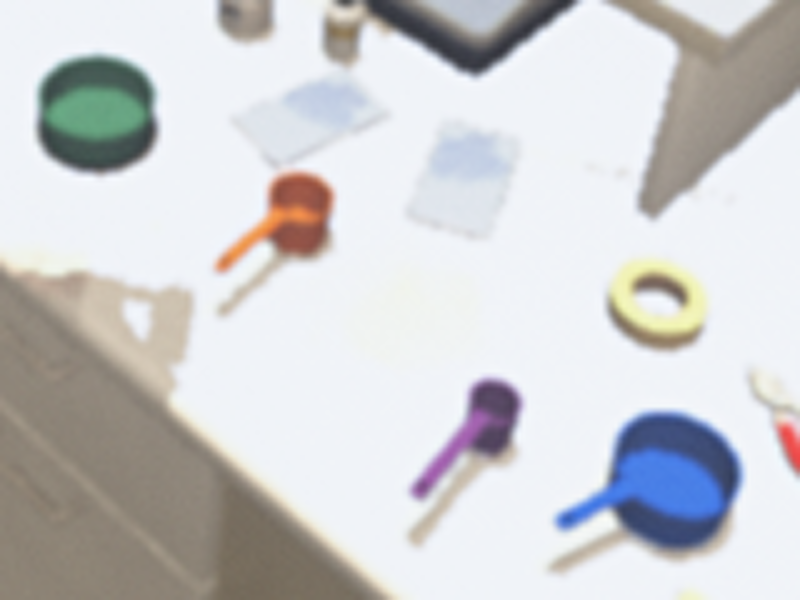

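```bash
python3 -c "
from h import *
s=shot('scene')
g=lambda p:((p-np.array([240,200])+.5)*5-.5).round(0)
import numpy as np
for C,r,z in (((.4855,.0378),.046,.036),((.5174,-.1364),.025,.04),((.477,-.3348),.018,.04),((.5223,-.4355),.039,.04)):
    P=[proj(s,(C[0]+r*np.cos(a),C[1]+r*np.sin(a),z)) for a in np.linspace(0,6.28,60)];P=np.array(P)
    print(C,'x',g(P.min(0)),g(P.max(0)))
"
```

```text
(0.4855, 0.0378) x [32. 53.] [155. 138.]
(0.5174, -0.1364) x [260. 169.] [332. 221.]
(0.477, -0.3348) x [460. 374.] [518. 421.]
(0.5223, -0.4355) x [602. 402.] [734. 511.]
```

```bash
cat >> h.py <<'E'
def hand(c,col,box,rim,k,z=.044):
    m,st=blob(c,col,box)
    # distance of pixels from rim centre in world
    v,u=np.where(m>0); P=np.array([onplane(c,a,b,z)[:2] for a,b in zip(u,v)])
    o=cv2.morphologyEx(m,cv2.MORPH_OPEN,cv2.getStructuringElement(cv2.MORPH_ELLIPSE,(k,k)))
    (cx,cy),r=cv2.minEnclosingCircle(np.argwhere(o)[:,::-1].astype(np.float32)); C=onplane(c,cx,cy,.04)[:2]
    sel=np.linalg.norm(P-C,axis=1)>rim+.010
    vx,vy,x0,y0=cv2.fitLine(P[sel].astype(np.float32),cv2.DIST_L2,0,.001,.001).ravel()
    d=np.array([vx,vy]);
    if (np.array([x0,y0])-C)@d<0:d=-d
    t=(P[sel]-[x0,y0])@d; end=np.array([x0,y0])+d*(t.max()+.0015)
    ax=end-.095*d; off=(C-ax); n=np.array([-d[1],d[0]])
    print(col,"hdir %.1f toolyaw %.1f"%(np.degrees(np.arctan2(d[1],d[0])),np.degrees(np.arctan2(-d[1],-d[0]))),"pinch from end",(end-.015*d).round(4),"axis",ax.round(4),"blobC along %.4f lat %.4f"%(off@d,off@n))
E
python3 -c "
from h import *
c=shot('top')
hand(c,'orange',(285,165,320,215),.025,7)
hand(c,'purple',(335,180,375,225),.018,5)
hand(c,'blue',(365,165,405,215),.039,9)
"
```

```text
orange hdir -175.7 toolyaw 4.3 pinch from end [ 0.4412 -0.1439] axis [ 0.521  -0.1379] blobC along 0.0034 lat -0.0017
purple hdir -173.6 toolyaw 6.4 pinch from end [ 0.4016 -0.345 ] axis [ 0.4811 -0.3361] blobC along 0.0039 lat -0.0017
blue hdir 166.9 toolyaw -13.1 pinch from end [ 0.4518 -0.4205] axis [ 0.5297 -0.4387] blobC along 0.0079 lat -0.0014
```

```bash
python3 -m handwheel '[0.6,0,0,0,0.12,0.6,0,0,0,0.12,0.6,0,0,0,0.12,0.6,0,0,0,0.12,0.6,0,0,0,0.12,0.6,0,0,0,0.12,0.6,0,0,0,0.12,0.6,0,0,0,0.055,0.6,0,0,0,0,0.6,0,0,0,0]'
python3 -c "
from h import *
go(.446,-.4205,.10,-13)"
```

```text
clock: 21.32
eef_pos: [0.3676, -0.0213, 0.2575]
tool_rot: [-3.123, 0.341, 0.0]
wrist_force: [-0.1, -0.0, 0.6]
grip_width: 0.401
t21.3 pos [ 0.3676 -0.0213  0.2575] yaw -12.5 tilt 0.000 F [-0.1 -0.   0.6] w 0.401 j6 1.58
NOW-frame shift [162.8 372.9 157.5] | twist 0.009 | AFTER-twist shift x 166.2 y 371.3 z 157.5
```

10 rows of (16.3, 37.3), norm 40.7.

```bash
python3 -m handwheel '[0.6,16.3,37.2,0,0,0.6,16.3,37.2,0,0,0.6,16.3,37.2,0,0,0.6,16.3,37.2,0,0,0.6,16.3,37.2,0,0,0.6,16.3,37.2,0,0,0.6,16.3,37.2,0,0,0.6,16.3,37.2,0,0,0.6,16.3,37.2,0,0,0.6,16.3,37.2,0,0]'
python3 -m handwheel '[0.6,0,0,30,0,0.6,0,0,40,0,0.6,0,0,40,0,0.6,0,0,40,0,0.6,0,0,20,0,0.6,0,0,0,0,0.6,0,0,0,0,0.6,0,0,0,0,0.6,0,0,0,0,0.6,0,0,0,0]'
python3 -c "
from h import *
go(.446,-.4205,.0225,-13)
c=shot('scene');save(c,'s22.png',(310,220,410,320),6)
"
```

```text
clock: 22.15
eef_pos: [0.4454, -0.422, 0.2571]
tool_rot: [-3.122, 0.342, 0.0]
wrist_force: [0.9, -0.0, -0.3]
grip_width: 0.4
clock: 22.98
eef_pos: [0.4467, -0.4213, 0.0906]
tool_rot: [3.119, -0.344, 0.006]
wrist_force: [-0.2, -1.0, -0.7]
grip_width: 0.4
t23.0 pos [ 0.4467 -0.4213  0.0906] yaw -12.6 tilt 0.005 F [-0.2 -1.  -0.7] w 0.400 j6 0.94
NOW-frame shift [-1.1 -0.8 68.1] | twist 0.007 | AFTER-twist shift x -0.8 y -0.6 z 68.1
```

View pics/s22.png

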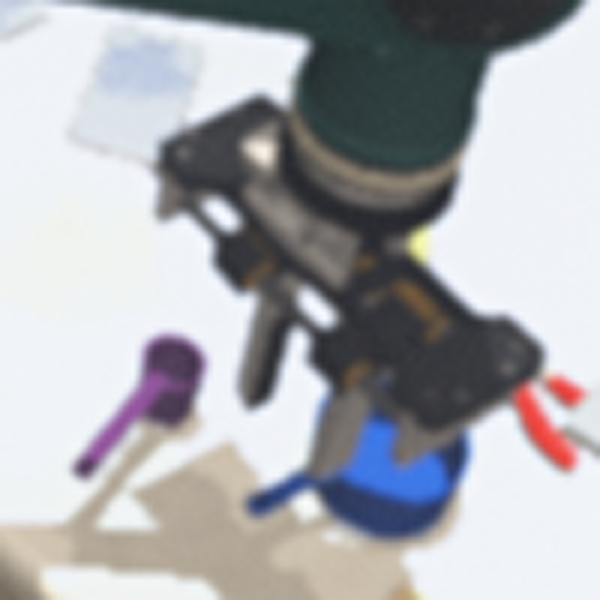

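```bash
python3 -m handwheel '[0.6,-1,-0.5,20,0,0.6,0,0,20,0,0.6,0,0,15,0,0.6,0,0,10,0,0.6,0,0,3,0,0.6,0,0,0,0,0.6,0,0,0,0,0.6,0,0,0,0,0.6,0,0,0,0,0.6,0,0,0,0]'
python3 -c "
from h import *
go(.446,-.4205,.0225,-13)
c=shot('scene');save(c,'s23.png',(310,220,410,320),6)
c=shot('top');save(c,'t23.png',(340,150,420,220),8)
"
```

```text
clock: 23.87
eef_pos: [0.4451, -0.4198, 0.0205]
tool_rot: [3.121, -0.345, 0.002]
wrist_force: [-0.3, 0.0, -0.2]
grip_width: 0.4
t23.9 pos [ 0.4451 -0.4198  0.0205] yaw -12.6 tilt 0.002 F [-0.3  0.  -0.2] w 0.400 j6 0.94
NOW-frame shift [ 1.1  0.5 -2. ] | twist 0.007 | AFTER-twist shift x 1.1 y 0.5 z -2.0
```

View pics/s23.png

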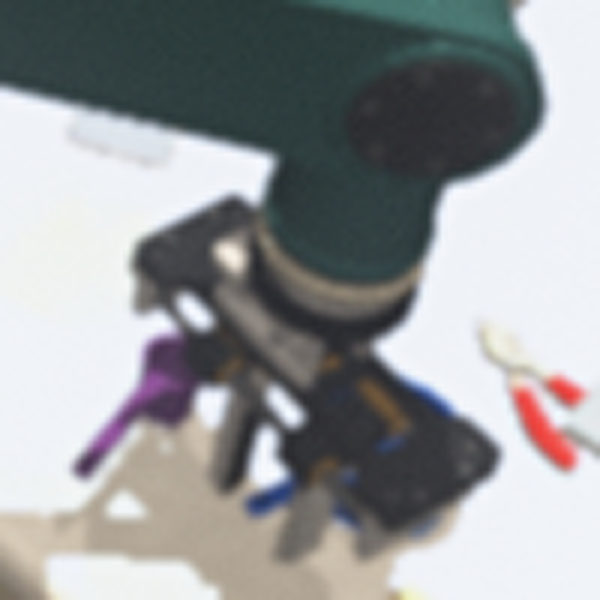

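View pics/t23.png

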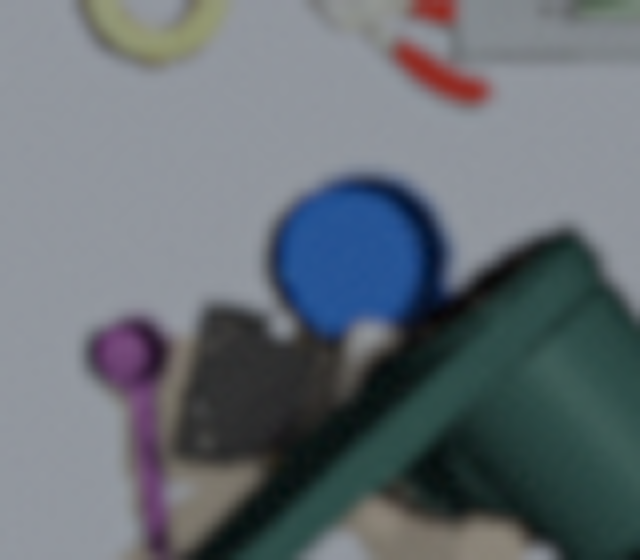

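```bash
python3 -m handwheel '[1,0,0,0,0,1,0,0,0,0,1,0,0,0,0,1,0,0,0,0,1,0,0,0,0,1,0,0,0,0,1,0,0,0,0,1,0,0,0,0,1,0,0,0,0,1,0,0,0,0]' 55
python3 -m handwheel '[1,0,0,-10,0,1,0,0,-20,0,1,0,0,-25,0,1,0,0,-25,0,1,0,0,-20,0,1,0,0,0,0,1,0,0,0,0,1,0,0,0,0,1,0,0,0,0,1,0,0,0,0]'
python3 -c "
from h import *
go(.4457,-.0315,.12,60)
c=shot('scene');save(c,'s24.png',(310,180,420,290),6)
c=shot('top');save(c,'t24.png',(340,150,420,220),8)
"
```

```text
clock: 24.8
eef_pos: [0.4446, -0.4192, 0.0194]
tool_rot: [-3.122, 0.345, -0.0]
wrist_force: [0.2, -0.3, -0.3]
grip_width: 0.116
clock: 25.63
eef_pos: [0.4437, -0.4183, 0.1171]
tool_rot: [-3.12, 0.345, 0.005]
wrist_force: [-0.3, -0.7, -1.0]
grip_width: 0.117
t25.6 pos [ 0.4437 -0.4183  0.1171] yaw -12.6 tilt 0.004 F [-0.3 -0.7 -1. ] w 0.117 j6 0.94
NOW-frame shift [ -82.6 -377.9   -1.7] | twist -1.267 | AFTER-twist shift x 336.0 y -191.7 z -2.9
```

View pics/s24.png

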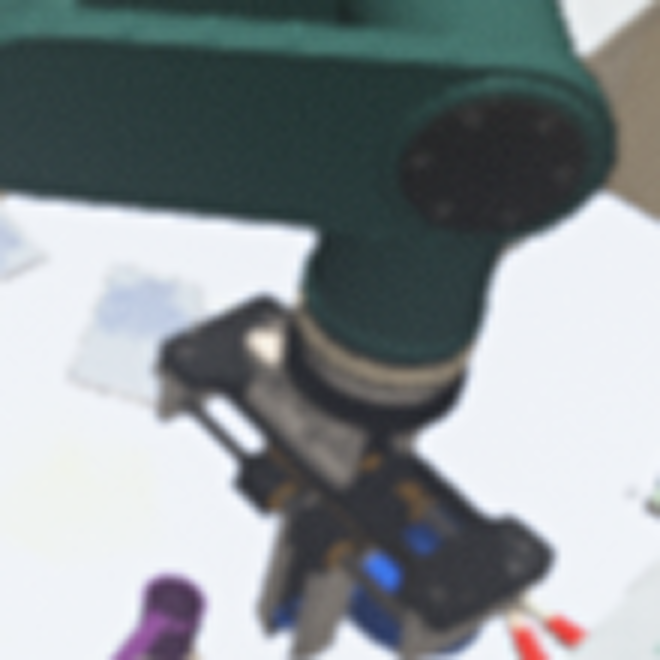

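View pics/t24.png

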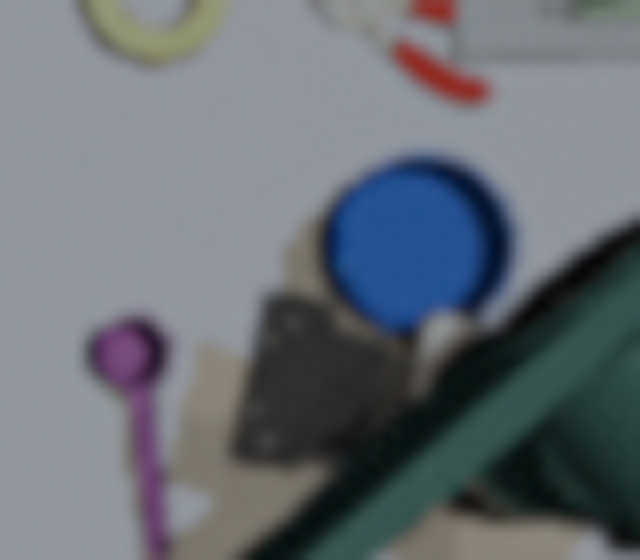

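```bash
python3 -m handwheel '[1,0,0,-5,-0.12,1,0,0,-5,-0.12,1,0,0,0,-0.12,1,0,0,0,-0.12,1,0,0,0,-0.12,1,0,0,0,-0.12,1,0,0,0,-0.12,1,0,0,0,-0.12,1,0,0,0,-0.12,1,0,0,0,-0.12]'
python3 -c "
from h import *
c=shot('top');p=onplane(c,391.9,180.2,.138);t=np.array([.4437,-.4183]);d=p[:2]-t;print(p,np.linalg.norm(d),np.degrees(np.arctan2(d[1],d[0])))
go(.4457,-.0315,.12,60)"
python3 -m handwheel '[1,0,0,0,-0.067,1,34,-19.4,0,0,1,34,-19.4,0,0,1,34,-19.4,0,0,1,34,-19.4,0,0,1,34,-19.4,0,0,1,34,-19.4,0,0,1,34,-19.4,0,0,1,34,-19.4,0,0,1,34,-19.4,0,0]'
python3 -c "
from h import *
go(.4457,-.0315,.12,60)
c=shot('scene');save(c,'s25.png',(210,140,330,240),6)
c=shot('top');save(c,'t25.png',(220,150,300,220),8)
"
```

```text
clock: 26.57
eef_pos: [0.4444, -0.419, 0.1287]
tool_rot: [-2.767, -1.486, 0.0]
wrist_force: [0.1, 0.5, -0.4]
grip_width: 0.116
[ 0.52189453 -0.4323406   0.138     ] 0.07944509229562452 -10.179549432282927
t26.6 pos [ 0.4443 -0.419   0.1287] yaw 56.7 tilt 0.001 F [-0.2 -1.2 -0.9] w 0.116 j6 -0.27
NOW-frame shift [ 324.6 -211.7    9.1] | twist -0.058 | AFTER-twist shift x 336.3 y -192.6 z 8.7
clock: 27.45
eef_pos: [0.446, -0.0652, 0.1293]
tool_rot: [-2.723, -1.566, -0.0]
wrist_force: [0.8, 0.4, -1.2]
grip_width: 0.117
t27.4 pos [ 0.446  -0.0652  0.1293] yaw 59.8 tilt 0.000 F [ 0.8  0.4 -1.2] w 0.117 j6 0.26
NOW-frame shift [ 29.  -17.2   9.3] | twist -0.004 | AFTER-twist shift x 29.0 y -17.1 z 9.3
```

View pics/s25.png

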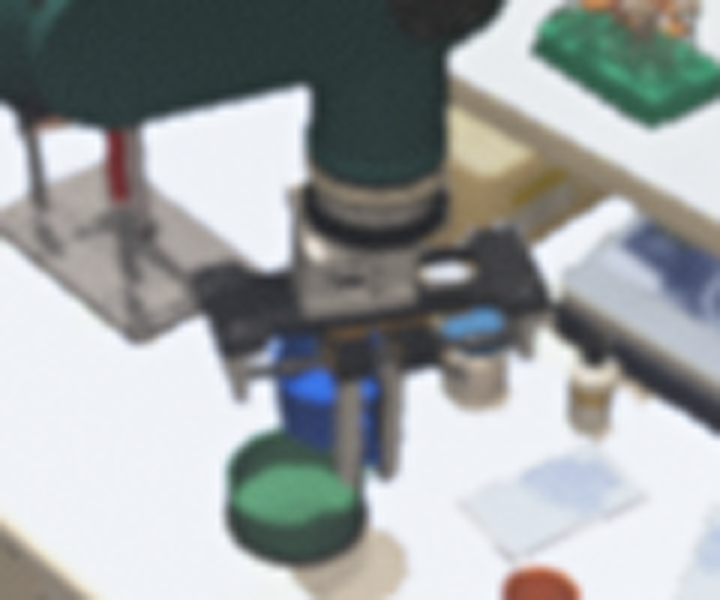

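View pics/t25.png

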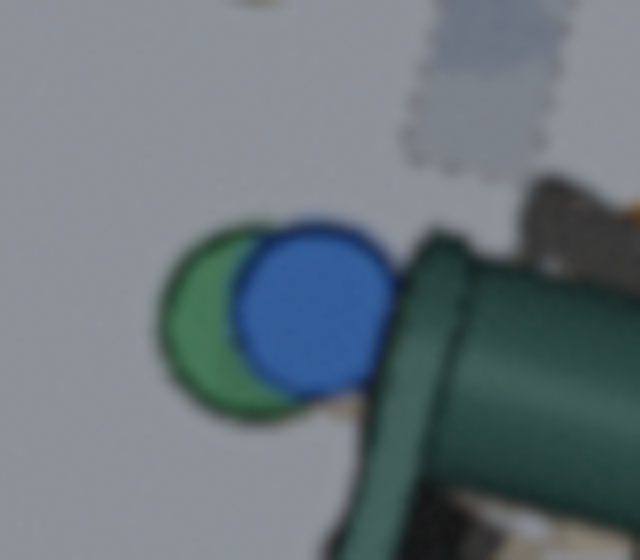

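```bash
python3 -c "
from h import *
c=shot('top');s=robot.get_state();p=onplane(c,259.8,188.3,.150);t=np.array(s['eef_pos'])[:2];d=p[:2]-t;print(p,np.linalg.norm(d),np.degrees(np.arctan2(d[1],d[0])))
b=np.array([.4857,.0378]); t2=t+b-p[:2];print(t2);go(t2[0],t2[1],.06,59.8)"

```

```text
[0.48737742 0.01083423 0.15      ] 0.08586717520862265 61.40753005905202
[ 0.44460599 -0.03759532]
t27.6 pos [ 0.4463 -0.0646  0.1294] yaw 60.2 tilt 0.000 F [ 0.6 -0.2 -0.4] w 0.115 j6 0.25
NOW-frame shift [ 22.6 -14.9  69.4] | twist 0.006 | AFTER-twist shift x 22.5 y -15.0 z 69.4
```

```bash
python3 -m handwheel '[1,8,-5,0,0,1,8,-5,0,0,1,7,-5,0,0,1,0,0,20,0,1,0,0,20,0,1,0,0,10,0,1,0,0,0,0,1,0,0,0,0,1,0,0,0,0,1,0,0,0,0]'
python3 -c "
from h import *
go(.4457,-.0315,.03,60)
c=shot('scene');save(c,'s26.png',(210,140,330,240),6)
c=shot('top');save(c,'t26.png',(220,150,300,220),8)
"
```

```text
clock: 28.43
eef_pos: [0.446, -0.0399, 0.0808]
tool_rot: [2.72, 1.569, 0.003]
wrist_force: [-0.2, -0.4, -0.3]
grip_width: 0.113
t28.4 pos [ 0.446  -0.0399  0.0808] yaw 59.9 tilt 0.002 F [-0.2 -0.4 -0.3] w 0.113 j6 0.31
NOW-frame shift [ 7.1 -4.6 50.8] | twist -0.001 | AFTER-twist shift x 7.1 y -4.5 z 50.8
```

View pics/s26.png

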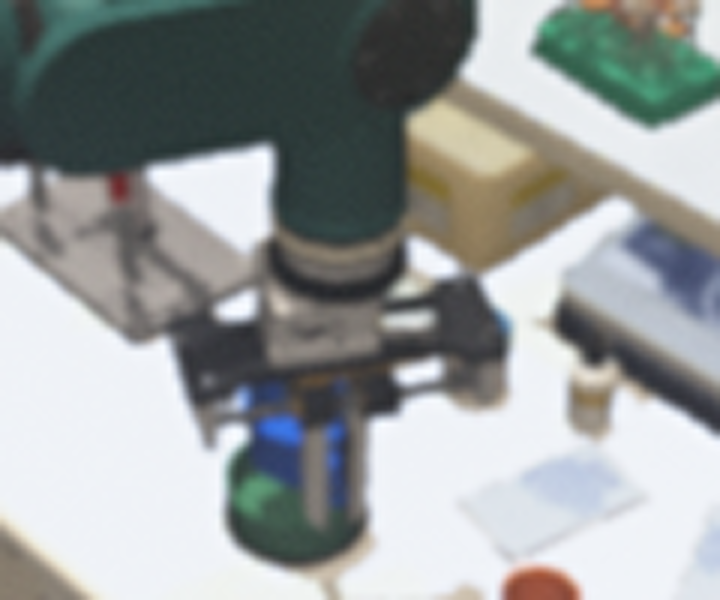

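View pics/t26.png

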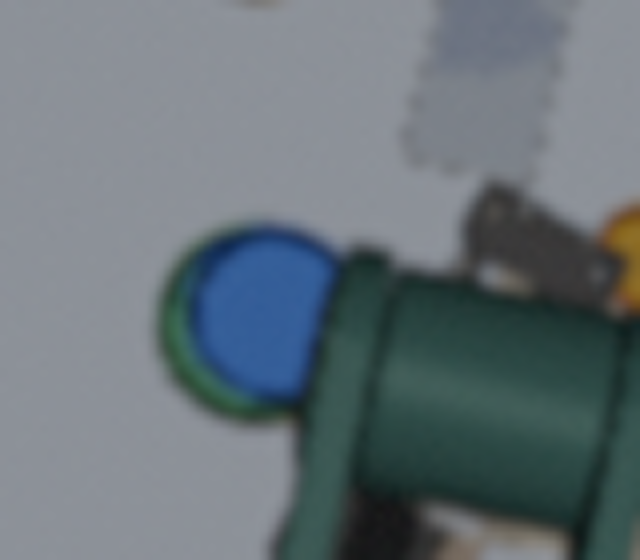

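```bash
python3 -m handwheel '[1,4,-2.5,0,0,1,3,-2,0,0,1,0,0,8,0,1,0,0,8,0,1,0,0,6,0,1,0,0,0,0,1,0,0,0,0,1,0,0,0,0,1,0,0,0,0,1,0,0,0,0]'
python3 -c "
from h import *
go(.4457,-.0315,.0255,60)
c=shot('scene');save(c,'s27.png',(230,180,290,240),10)
c=shot('top');save(c,'t27.png',(230,165,280,210),12)
"
```

```text
clock: 29.37
eef_pos: [0.445, -0.0313, 0.0578]
tool_rot: [2.721, 1.57, 0.001]
wrist_force: [0.3, -0.2, -0.0]
grip_width: 0.113
t29.4 pos [ 0.445  -0.0313  0.0578] yaw 60.0 tilt 0.001 F [ 0.3 -0.2 -0. ] w 0.113 j6 0.33
NOW-frame shift [ 0.2  0.7 32.3] | twist -0.001 | AFTER-twist shift x 0.2 y 0.7 z 32.3
```

View pics/s27.png

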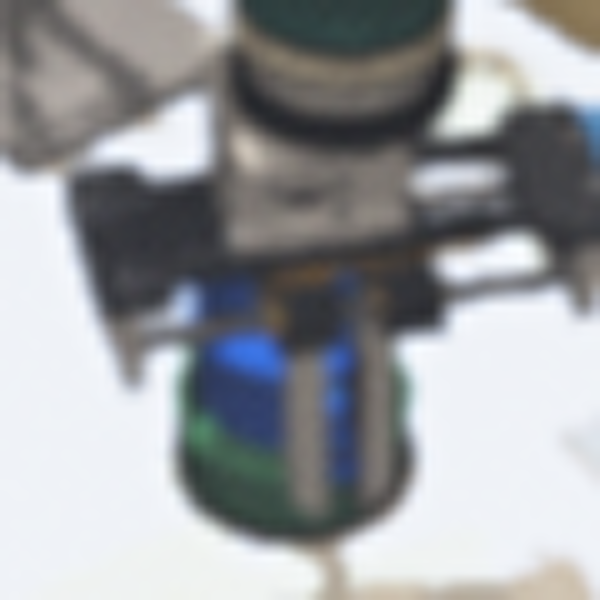

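View pics/t27.png

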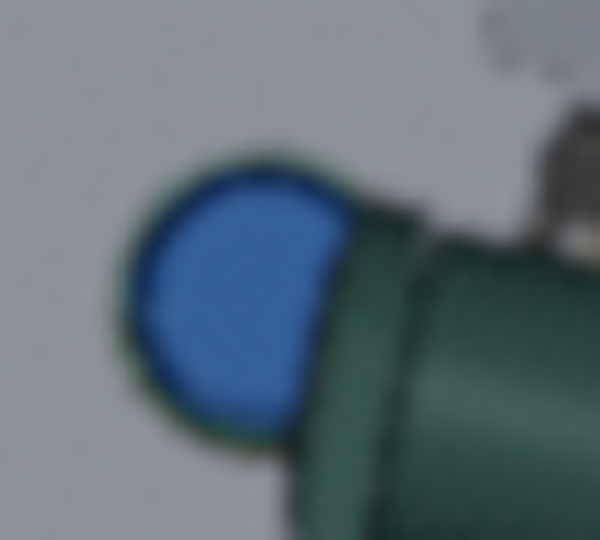

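```bash
python3 -m handwheel '[1,0,0.5,4,0,1,0,0,4,0,1,0,0,4,0,1,0,0,3,0,1,0,0,3,0,1,0,0,2,0,1,0,0,2,0,1,0,0,2,0,1,0,0,0,0,1,0,0,0,0]'
python3 -c "
from h import *
go(.4457,-.0315,.0255,60)"

```

```text
clock: 30.3
eef_pos: [0.4451, -0.0315, 0.0334]
tool_rot: [-2.721, -1.57, -0.0]
wrist_force: [0.1, -1.0, -1.3]
grip_width: 0.116
t30.3 pos [ 0.4451 -0.0315  0.0334] yaw 60.0 tilt 0.000 F [ 0.1 -1.  -1.3] w 0.116 j6 0.33
NOW-frame shift [0.3 0.6 7.9] | twist -0.000 | AFTER-twist shift x 0.3 y 0.6 z 7.9
```

```bash
python3 -m handwheel '[1,0,0,2,0,1,0,0,2,0,1,0,0,1,0,1,0,0,1,0,1,0,0,1,0,1,0,0,0,0,1,0,0,0,0,1,0,0,0,0,1,0,0,0,0,1,0,0,0,0]'
python3 -c "
from h import *
go(.4457,-.0315,.0255,60)
c=shot('scene');save(c,'s28.png',(230,180,290,240),10)
c=shot('top');save(c,'t28.png',(230,165,280,210),12)"

```

```text
clock: 31.13
eef_pos: [0.4451, -0.0315, 0.0265]
tool_rot: [2.721, 1.57, 0.0]
wrist_force: [0.4, -0.4, -0.8]
grip_width: 0.115
t31.1 pos [ 0.4451 -0.0315  0.0265] yaw 60.0 tilt 0.000 F [ 0.4 -0.4 -0.8] w 0.115 j6 0.33
NOW-frame shift [0.3 0.5 1. ] | twist -0.000 | AFTER-twist shift x 0.3 y 0.5 z 1.0
```

View pics/s28.png

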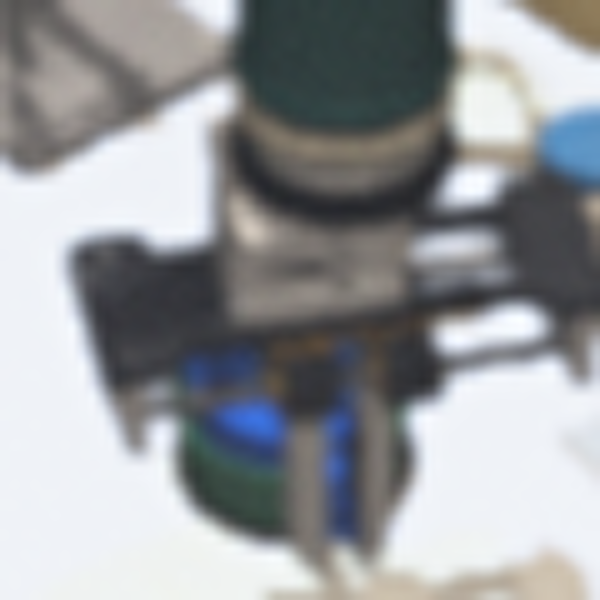

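View pics/t28.png

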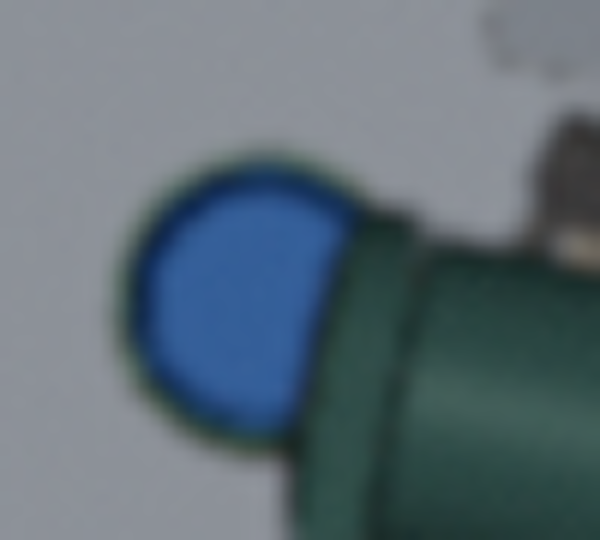

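Concentric, about 1 mm above the floor. Release with a small opening, then rise.

```bash
python3 -m handwheel '[1,0,0,1,0,0.75,0,0,0,0,0.65,0,0,0,0,0.65,0,0,0,0,0.65,0,0,0,0,0.65,0,0,0,0,0.65,0,0,0,0,0.65,0,0,0,0,0.65,0,0,-15,0,0.65,0,0,-30,0]'
python3 -m handwheel '[0.65,0,0,-30,0,0.65,0,0,-30,0,0.65,-30,0,-30,0,0.65,-40,0,0,0,0.65,-30,0,0,0.12,0.65,0,0,0,0.12,0.65,0,0,0,0.12,0.65,0,0,0,0.12,0.65,0,0,0,0.12,0.65,0,0,0,0.12]'
python3 -c "
from h import *
go(.44,-.145,.12,5)
c=shot('scene');save(c,'s29.png',(210,140,330,240),6)
c=shot('top');save(c,'t29.png',(220,150,340,220),6)
cups(c);hand(c,'orange',(285,165,320,215),.025,7)"

```

```text
clock: 32.07
eef_pos: [0.4417, -0.0308, 0.0671]
tool_rot: [-2.716, -1.567, 0.011]
wrist_force: [-1.1, -1.5, -0.8]
grip_width: 0.352
clock: 32.9
eef_pos: [0.3952, -0.1177, 0.16]
tool_rot: [-3.101, -0.501, -0.0]
wrist_force: [-0.7, 0.8, -0.8]
grip_width: 0.349
t32.9 pos [ 0.3952 -0.1177  0.16  ] yaw 18.4 tilt 0.000 F [-0.7  0.8 -0.8] w 0.349 j6 0.82
NOW-frame shift [33.9 40.  40. ] | twist 0.233 | AFTER-twist shift x 42.3 y 31.1 z 40.0
orange [ 0.5174 -0.1364  0.04  ] 0.0221 hdir -173.3 pinch [ 0.438  -0.1457] tool yaw 6.7
purple [ 0.5144 -0.3258  0.04  ] 0.0153 hdir -171.5 pinch [ 0.4353 -0.3375] tool yaw 8.5
blue attempt to get argmax of an empty sequence
orange hdir -177.2 toolyaw 2.8 pinch from end [ 0.4803 -0.1408] axis [ 0.5602 -0.1369] blobC along 0.0427 lat -0.0025
```

View pics/s29.png

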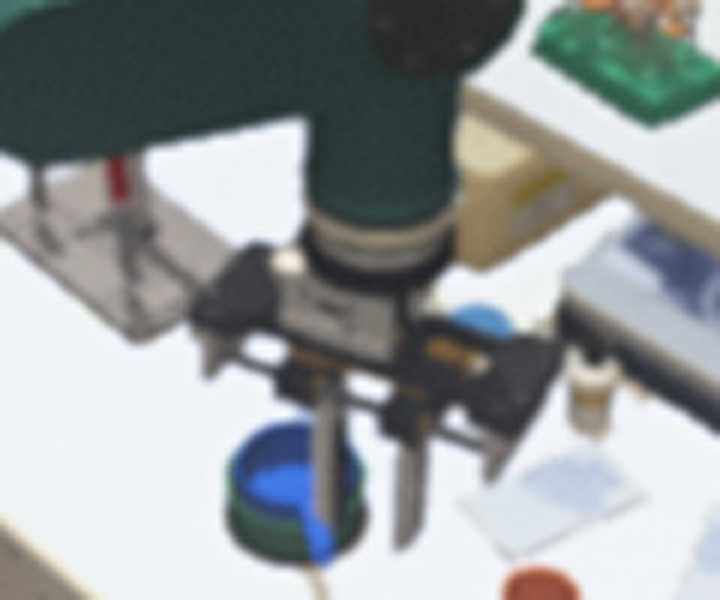

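View pics/t29.png

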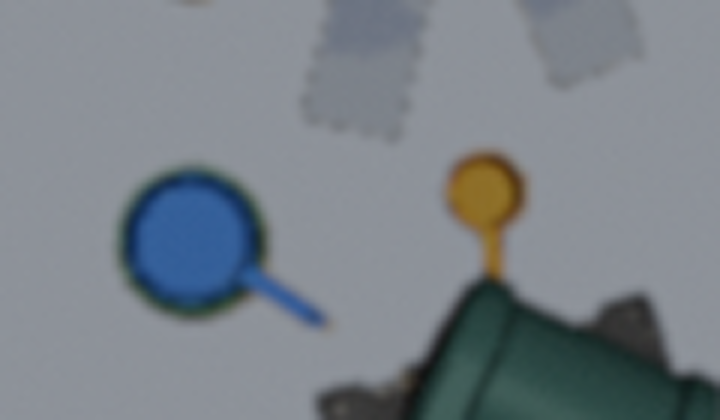

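```bash
python3 -m handwheel '[0.65,0,0,0,0.117,0.65,0,0,0,0.117,0.65,10,7.5,0,0,0.65,15,11.5,0,0,0.65,15,11.5,0,0,0.65,0,0,20,0,0.65,0,0,30,0,0.65,0,0,30,0,0.65,0,0,15,0,0.65,0,0,0,0]'
python3 -c "
from h import *
go(.438,-.1442,.0205,5)
c=shot('scene');save(c,'s30.png',(240,180,340,260),7)"

```

```text
clock: 33.83
eef_pos: [0.4348, -0.1428, 0.0604]
tool_rot: [-3.134, -0.15, 0.013]
wrist_force: [0.5, 0.5, -0.6]
grip_width: 0.356
t33.8 pos [ 0.4348 -0.1428  0.0604] yaw 5.5 tilt 0.009 F [ 0.5  0.5 -0.6] w 0.356 j6 1.03
NOW-frame shift [ 3.4  1.9 39.9] | twist 0.009 | AFTER-twist shift x 3.1 y 1.7 z 39.9
```

View pics/s30.png

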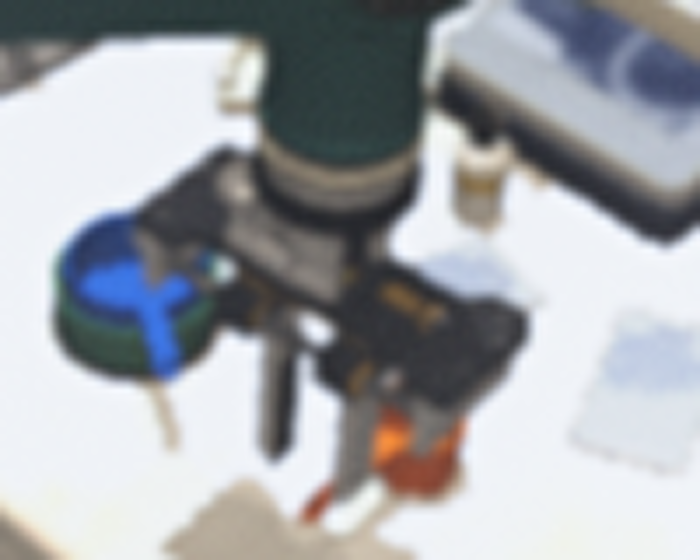

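```bash
python3 -m handwheel '[0.65,2,1,5,0,0.65,1,0.5,10,0,0.65,0,0,10,0,0.65,0,0,9,0,0.65,0,0,5,0,0.65,0,0,0,0,1,0,0,0,0,1,0,0,0,0,1,0,0,0,0,1,0,0,0,0]' 55
python3 -m handwheel '[1,0,0,0,0,1,0,0,0,0,1,0,0,0,0,1,0,0,0,0,1,0,0,-10,0,1,0,0,-20,0,1,0,0,-25,0,1,0,0,-30,0,1,0,0,-20,0,1,0,0,0,0]'
python3 -c "
from h import *
go(.4084,.017,.12,15)
c=shot('scene');save(c,'s31.png',(240,160,340,260),6)
c=shot('top');save(c,'t31.png',(220,150,340,220),6)"

```

```text
clock: 34.72
eef_pos: [0.4415, -0.1457, 0.0265]
tool_rot: [3.138, 0.146, 0.002]
wrist_force: [0.5, 0.5, 0.0]
grip_width: 0.118
clock: 35.55
eef_pos: [0.444, -0.1468, 0.1369]
tool_rot: [3.133, 0.146, 0.015]
wrist_force: [0.6, -0.5, 0.4]
grip_width: 0.113
t35.5 pos [ 0.444  -0.1468  0.1369] yaw 5.3 tilt 0.011 F [ 0.6 -0.5  0.4] w 0.113 j6 1.04
NOW-frame shift [ -20.4 -166.4   15.9] | twist -0.169 | AFTER-twist shift x 8.0 y -167.4 z 16.9
```

View pics/s31.png

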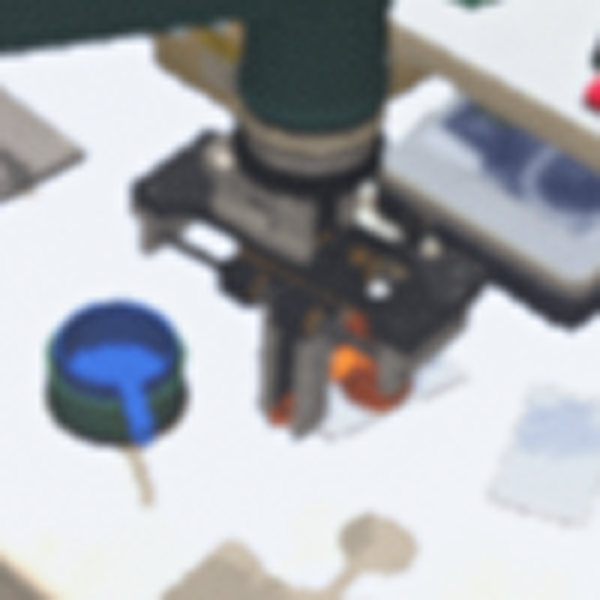

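View pics/t31.png

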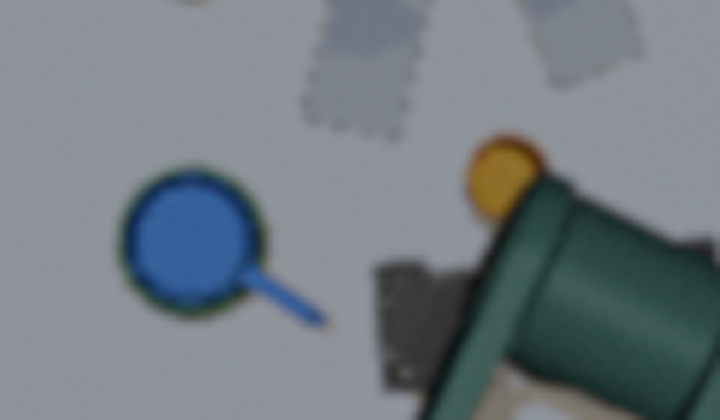

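```bash
python3 -m handwheel '[1,0,0,0,-0.085,1,0,0,0,-0.084,1,1,-25,0,0,1,2,-38,0,0,1,2,-38,0,0,1,2,-38,0,0,1,1,-28,0,0,1,0,0,0,0,1,0,0,0,0,1,0,0,0,0]'
python3 -c "
from h import *
go(.4084,.0171,.08,15)
c=shot('scene');save(c,'s32.png',(220,140,320,240),6)
c=shot('top');save(c,'t32.png',(225,160,290,210),11)"

```

```text
clock: 36.48
eef_pos: [0.4049, 0.0176, 0.1296]
tool_rot: [3.115, 0.41, -0.004]
wrist_force: [-0.1, -0.3, -0.6]
grip_width: 0.117
t36.5 pos [0.4049 0.0176 0.1296] yaw 15.0 tilt 0.002 F [-0.1 -0.3 -0.6] w 0.117 j6 1.21
NOW-frame shift [ 3.4  1.4 49.6] | twist 0.000 | AFTER-twist shift x 3.3 y 1.4 z 49.6
```

View pics/s32.png

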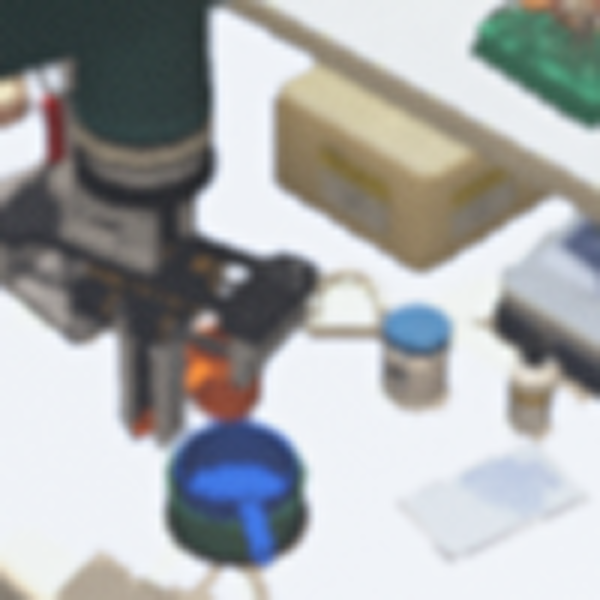

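View pics/t32.png

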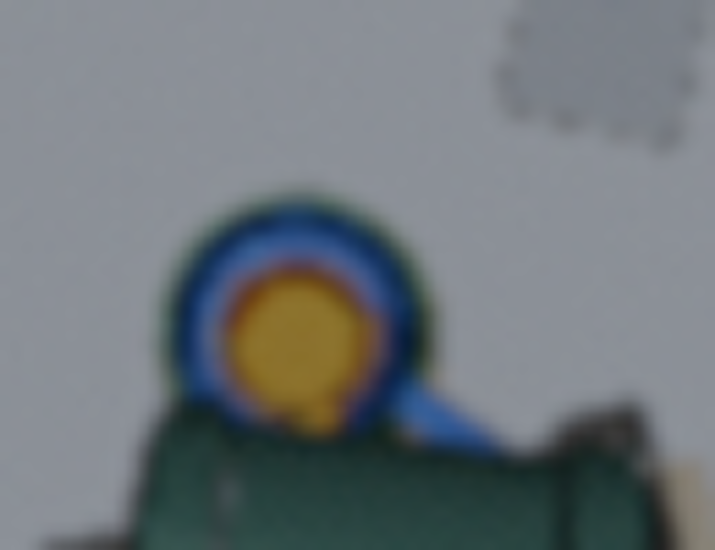

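```bash
python3 -m handwheel '[1,3,0,0,0,1,3,0,0,0,1,0,0,15,0,1,0,0,15,0,1,0,0,10,0,1,0,0,10,0,1,0,0,0,0,1,0,0,0,0,1,0,0,0,0,1,0,0,0,0]'
python3 -c "
from h import *
go(.4084,.0171,.0305,15)
c=shot('scene');save(c,'s33.png',(220,160,300,240),8)
c=shot('top');save(c,'t33.png',(225,160,290,210),11)"

```

```text
clock: 37.42
eef_pos: [0.4121, 0.0194, 0.0819]
tool_rot: [3.114, 0.41, 0.003]
wrist_force: [0.2, -1.1, 0.4]
grip_width: 0.117
t37.4 pos [0.4121 0.0194 0.0819] yaw 15.0 tilt 0.002 F [ 0.2 -1.1  0.4] w 0.117 j6 1.22
NOW-frame shift [-4.3  1.2 51.3] | twist -0.000 | AFTER-twist shift x -4.2 y 1.2 z 51.4
```

View pics/s33.png

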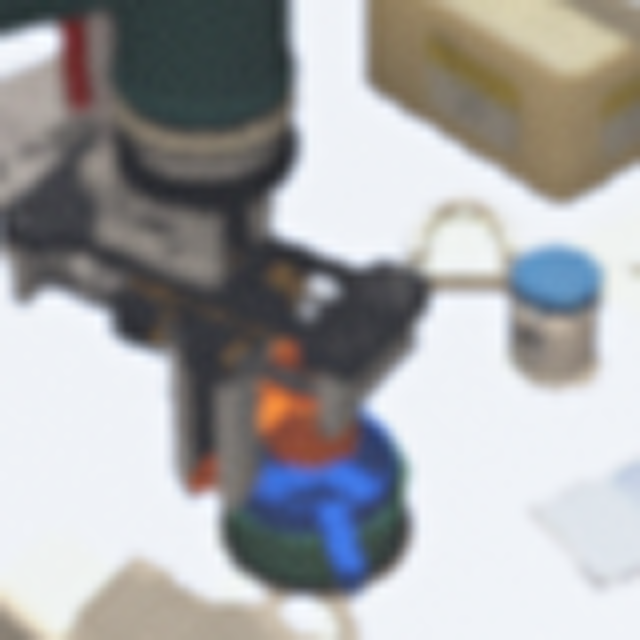

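View pics/t33.png

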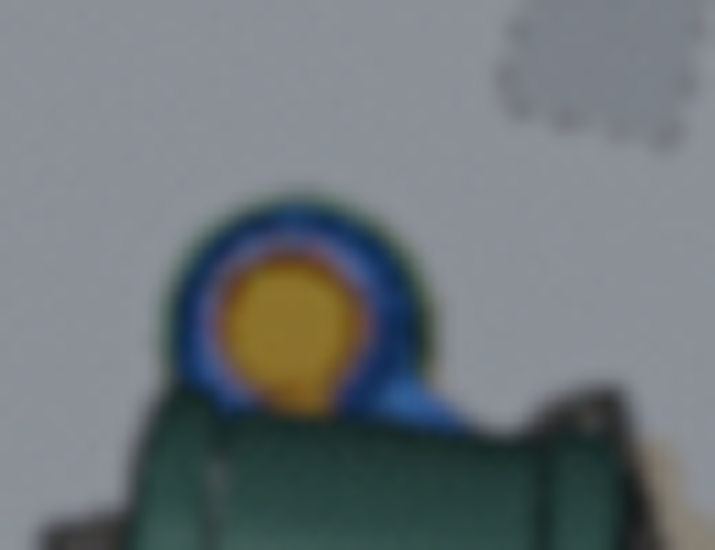

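```bash
python3 -m handwheel '[1,0,1,8,0,1,0,0,8,0,1,0,0,8,0,1,0,0,6,0,1,0,0,5,0,1,0,0,3,0,1,0,0,3,0,1,0,0,0,0,1,0,0,0,0,1,0,0,0,0]'
python3 -c "
from h import *
go(.4084,.0171,.0335,15)
c=shot('scene');save(c,'s34.png',(220,160,300,240),8)
c=shot('top');save(c,'t34.png',(225,160,290,210),11)"

```

```text
clock: 38.35
eef_pos: [0.412, 0.0185, 0.0402]
tool_rot: [3.115, 0.41, 0.001]
wrist_force: [0.0, 0.2, 0.4]
grip_width: 0.116
t38.4 pos [0.412  0.0185 0.0402] yaw 15.0 tilt 0.001 F [0.  0.2 0.4] w 0.116 j6 1.22
NOW-frame shift [-3.8  0.4  6.7] | twist -0.000 | AFTER-twist shift x -3.8 y 0.4 z 6.7
```

View pics/s34.png

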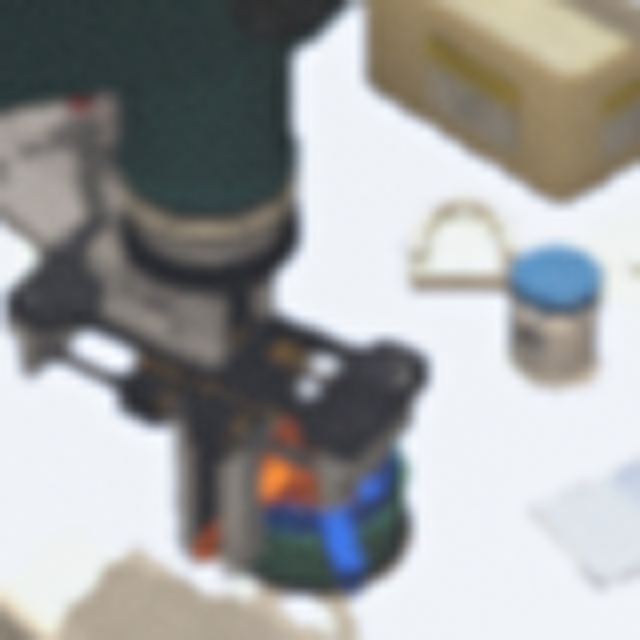

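View pics/t34.png

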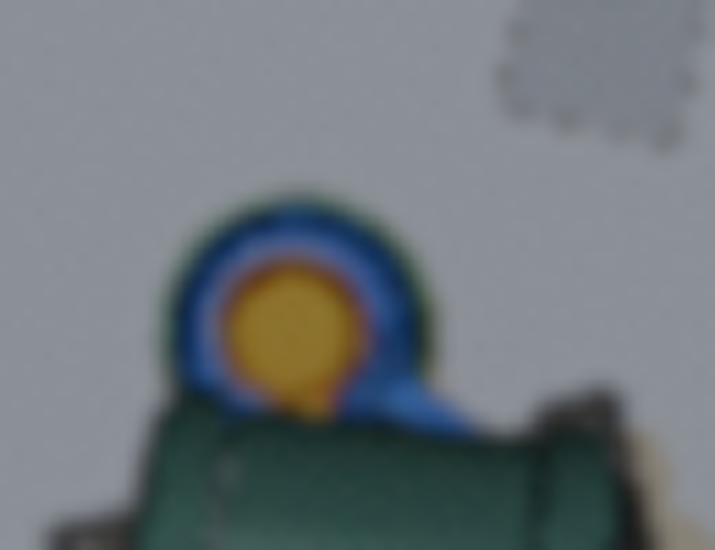

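```bash
python3 -m handwheel '[1,0,-1,2,0,1,0,0,1.5,0,1,0,0,1.5,0,1,0,0,1,0,1,0,0,0,0,1,0,0,0,0,1,0,0,0,0,1,0,0,0,0,1,0,0,0,0,1,0,0,0,0]'
python3 -c "
from h import *
go(.4084,.0171,.0335,15)"
```

```text
clock: 39.28
eef_pos: [0.4116, 0.0193, 0.0348]
tool_rot: [3.114, 0.41, 0.001]
wrist_force: [-3.1, -0.0, 5.7]
grip_width: 0.115
t39.3 pos [0.4116 0.0193 0.0348] yaw 15.0 tilt 0.001 F [-3.1 -0.   5.7] w 0.115 j6 1.22
NOW-frame shift [-3.7  1.3  1.3] | twist 0.000 | AFTER-twist shift x -3.7 y 1.3 z 1.3
```

```bash
python3 -m handwheel '[0.85,0,0,0,0,0.72,0,0,0,0,0.72,0,0,0,0,0.72,0,0,0,0,0.72,0,0,0,0,0.72,0,0,0,0,0.72,0,0,0,0,0.72,0,0,-10,0,0.72,0,0,-25,0,0.72,0,0,-30,0]'
python3 -m handwheel '[0.65,0,0,-30,0,0.65,0,0,-20,0,0.65,0,40,0,0,0.65,0,40,0,0,0.65,0,40,0,0,0.65,0,40,0,0,0.65,0,40,0,0,0.65,0,0,0,0,0.65,0,0,0,0,0.65,0,0,0,0]'
python3 -c "
from h import *
c=shot('scene');save(c,'s35.png',(220,170,370,280),5)
c=shot('top');save(c,'t35.png',(225,160,375,225),5)
cups(c);hand(c,'purple',(335,165,375,225),.018,5)
go(.4353,-.3375,.08,7)"

```

```text
clock: 40.12
eef_pos: [0.4096, 0.0196, 0.0983]
tool_rot: [-3.114, -0.41, 0.007]
wrist_force: [0.9, 0.3, 0.5]
grip_width: 0.282
clock: 40.95
eef_pos: [0.463, -0.1733, 0.1492]
tool_rot: [-3.114, -0.409, 0.0]
wrist_force: [0.3, 0.6, -0.3]
grip_width: 0.352
orange attempt to get argmax of an empty sequence
purple unsupported operand type(s) for -: 'NoneType' and 'float'
blue attempt to get argmax of an empty sequenceTraceback (most recent call last):
  File "<string>", line 5, in <module>
    cups(c);hand(c,'purple',(335,165,375,225),.018,5)
            ~~~~^^^^^^^^^^^^^^^^^^^^^^^^^^^^^^^^^^^^^
  File "h.py", line 78, in hand
    vx,vy,x0,y0=cv2.fitLine(P[sel].astype(np.float32),cv2.DIST_L2,0,.001,.001).ravel()
                ~~~~~~~~~~~^^^^^^^^^^^^^^^^^^^^^^^^^^^^^^^^^^^^^^^^^^^^^^^^^^^
cv2.error: OpenCV(4.12.0) /io/opencv/modules/imgproc/src/linefit.cpp:50: error: (-215:Assertion failed) count > 0 in function 'fitLine2D_wods'
```

View pics/s35.png

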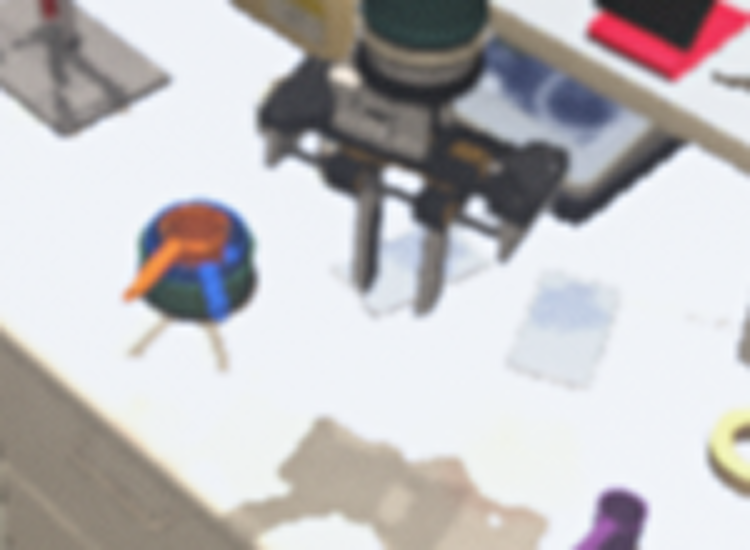

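View pics/t35.png

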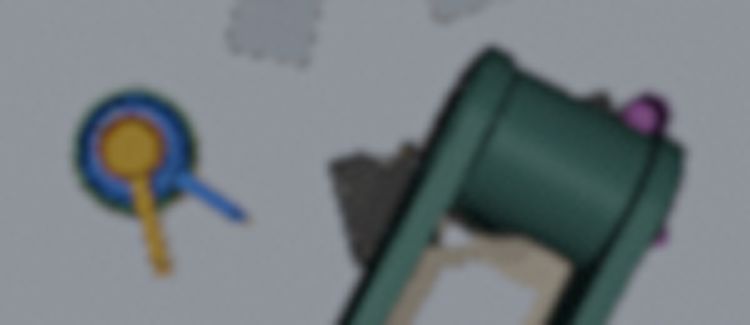

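```bash
python3 -m handwheel '[0.65,-30,-25,0,0,0.65,-30,-25,0,0,0.65,-30,-20,0,0,0.65,0,0,0,0.07,0.65,0,0,0,0.07,0.65,0,0,0,0,0.65,0,0,0,0,0.65,0,0,0,0,0.65,0,0,0,0,0.65,0,0,0,0]'
python3 -c "
from h import *
c=shot('top');save(c,'t36.png',(325,155,385,215),10)
s=shot('scene');save(s,'s36.png',(310,240,370,300),10)
for b in [(335,165,375,225)]:
  C,r,H,st=cup(c,'purple',b,.04,5);print(C,H,st)
  hand(c,'purple',b,.018,5)
go(.4353,-.3375,.08,7)"

```

```text
clock: 41.88
eef_pos: [0.3583, -0.1293, 0.1489]
tool_rot: [-3.135, -0.193, 0.0]
wrist_force: [-0.1, 0.1, -0.1]
grip_width: 0.348
[ 0.51619003 -0.32702151  0.04      ] [ 0.46263683 -0.33344765  0.0415    ] [350 179   9  30 120]
purple hdir -174.2 toolyaw 5.8 pinch from end [ 0.4405 -0.335 ] axis [ 0.5201 -0.327 ] blobC along 0.0039 lat -0.0004
t42.0 pos [ 0.3582 -0.1294  0.1488] yaw 7.0 tilt 0.001 F [-0.  -0.3  0.1] w 0.347 j6 0.95
NOW-frame shift [ 51.1 216.   68.7] | twist 0.000 | AFTER-twist shift x 51.1 y 216.0 z 68.8
```

View pics/t36.png

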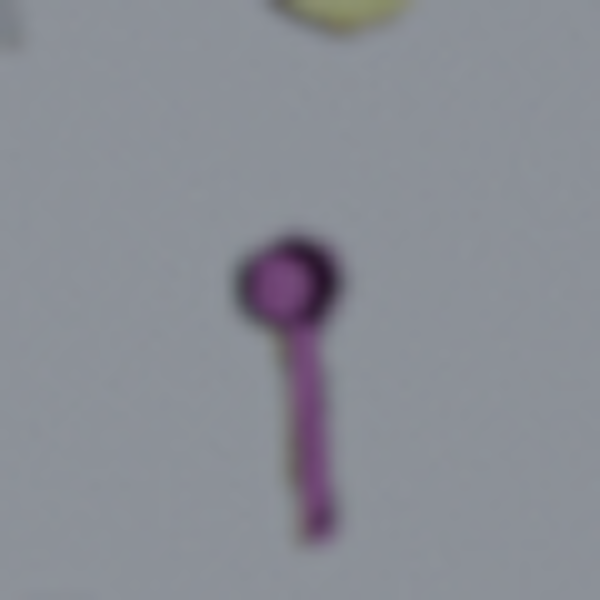

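View pics/s36.png

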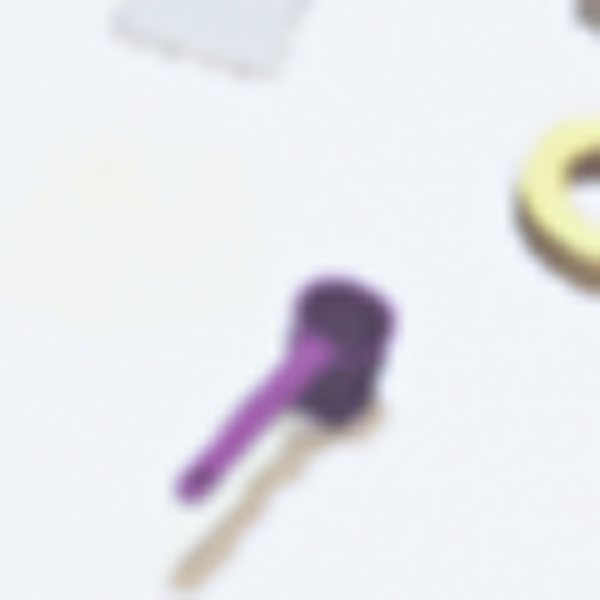

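```bash
python3 -m handwheel '[0.65,0,0,0,0.02,0.65,6,28,0,0,0.65,9,38,0,0,0.65,9,38,0,0,0.65,9,38,0,0,0.65,9,38,0,0,0.65,7,32,0,0,0.65,0,0,30,0,0.65,0,0,35,0,0.65,0,0,0,0]'
python3 -c "
from h import *
go(.437,-.3357,.0205,5.8)
c=shot('scene');save(c,'s37.png',(300,220,380,300),8)"

```

```text
clock: 42.82
eef_pos: [0.4245, -0.3325, 0.0758]
tool_rot: [-3.126, -0.156, 0.016]
wrist_force: [-1.6, 0.5, -1.1]
grip_width: 0.353
t42.8 pos [ 0.4245 -0.3325  0.0758] yaw 5.7 tilt 0.015 F [-1.6  0.5 -1.1] w 0.353 j6 0.70
NOW-frame shift [12.7  5.1 55.2] | twist -0.001 | AFTER-twist shift x 12.1 y 4.5 z 55.3
```

View pics/s37.png

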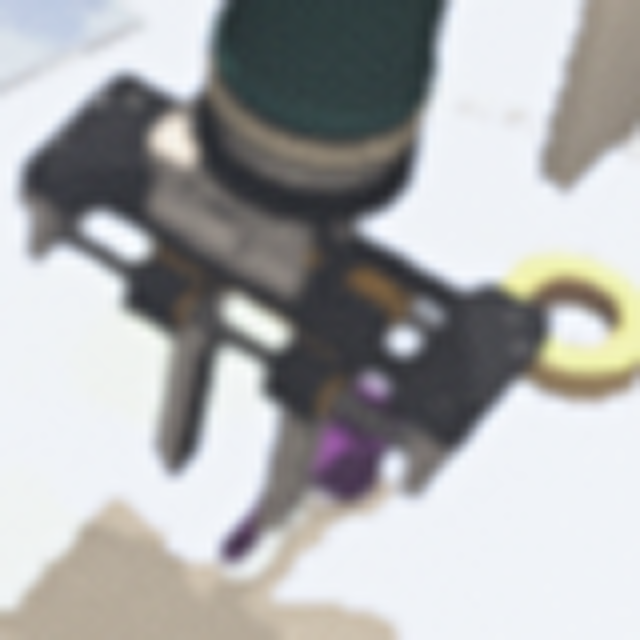

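```bash
python3 -m handwheel '[0.65,4,1,0,0,0.65,0,0,0,0,0.65,0,0,0,0,0.65,0,0,0,0,0.65,0,0,0,0,0.65,0,0,0,0,0.65,0,0,0,0,0.65,0,0,0,0,0.65,0,0,0,0,0.65,0,0,0,0]'
python3 -c "
from h import *
go(.437,-.3357,.0205,5.8)"
```

```text
clock: 43.7
eef_pos: [0.4324, -0.3359, 0.0839]
tool_rot: [-3.137, -0.16, 0.0]
wrist_force: [0.0, 0.2, -0.3]
grip_width: 0.35
t43.7 pos [ 0.4324 -0.3359  0.0839] yaw 5.8 tilt 0.000 F [ 0.   0.2 -0.3] w 0.350 j6 0.71
NOW-frame shift [ 4.6  0.3 63.4] | twist 0.001 | AFTER-twist shift x 4.6 y 0.3 z 63.4
```

```bash
python3 -m handwheel '[0.65,4.5,0,10,0,0.65,0,0,18,0,0.65,0,0,15,0,0.65,0,0,12,0,0.65,0,0,8,0,0.65,0,0,0,0,0.65,0,0,0,0,0.65,0,0,0,0,0.65,0,0,0,0,0.65,0,0,0,0]'
python3 -c "
from h import *
go(.437,-.3357,.0205,5.8)
c=shot('scene');save(c,'s38.png',(300,220,380,300),8)"

```

```text
clock: 44.53
eef_pos: [0.4375, -0.336, 0.022]
tool_rot: [3.136, 0.16, 0.002]
wrist_force: [0.6, -0.4, -0.6]
grip_width: 0.353
t44.5 pos [ 0.4375 -0.336   0.022 ] yaw 5.8 tilt 0.002 F [ 0.6 -0.4 -0.6] w 0.353 j6 0.71
NOW-frame shift [-0.5 -0.4  1.5] | twist 0.001 | AFTER-twist shift x -0.5 y -0.4 z 1.5
```

View pics/s38.png

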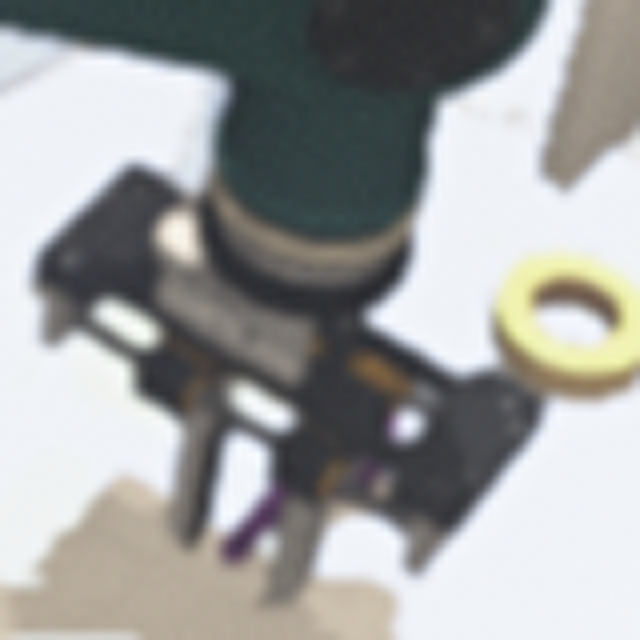

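Handle is between the fingers. Grip and lift.

```bash
python3 -m handwheel '[1,0,0,0,0,1,0,0,0,0,1,0,0,0,0,1,0,0,0,0,1,0,0,0,0,1,0,0,0,0,1,0,0,0,0,1,0,0,0,0,1,0,0,0,0,1,0,0,0,0]' 55
python3 -m handwheel '[1,0,0,-10,0,1,0,0,-20,0,1,0,0,-25,0,1,0,0,-30,0,1,0,0,-25,0,1,0,0,0,0.12,1,0,0,0,0.12,1,0,0,0,0.12,1,0,0,0,0.12,1,0,0,0,0.12]'
python3 -c "
from h import *
go(.4164,.0778,.13,-30)
c=shot('scene');save(c,'s39.png',(300,190,380,270),8)"

```

```text
clock: 45.42
eef_pos: [0.4369, -0.3354, 0.0209]
tool_rot: [-3.137, -0.16, 0.0]
wrist_force: [0.3, -0.2, 0.5]
grip_width: 0.114
clock: 46.25
eef_pos: [0.437, -0.3355, 0.1318]
tool_rot: [3.042, -0.783, 0.001]
wrist_force: [0.3, -0.2, -0.1]
grip_width: 0.118
t46.2 pos [ 0.437  -0.3355  0.1318] yaw -28.9 tilt 0.001 F [ 0.3 -0.2 -0.1] w 0.118 j6 1.32
NOW-frame shift [-217.7 -351.9    1.5] | twist 0.019 | AFTER-twist shift x -224.5 y -347.6 z 1.8
```

View pics/s39.png

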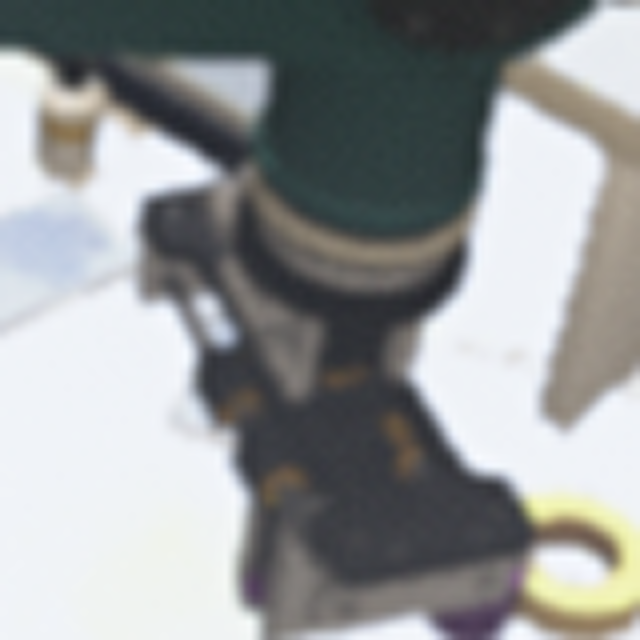

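```bash
python3 -m handwheel '[1,-20,-32,0,0,1,-20,-32,0,0,1,-20,-32,0,0,1,-20,-32,0,0,1,-20,-32,0,0,1,-20,-32,0,0,1,-20,-32,0,0,1,-20,-32,0,0,1,-20,-32,0,0,1,-20,-32,0,0]'
python3 -m handwheel '[1,-9,-16,0,0,1,-9,-16,0,0,1,0,0,0,0,1,0,0,0,0,1,0,0,0,0,1,0,0,0,0,1,0,0,0,0,1,0,0,0,0,1,0,0,0,0,1,0,0,0,0]'
python3 -c "
from h import *
go(.4164,.0778,.11,-29)
c=shot('scene');save(c,'s40.png',(220,140,320,240),6)
c=shot('top');save(c,'t40.png',(225,160,290,210),11)"

```

```text
clock: 47.13
eef_pos: [0.4138, 0.0429, 0.1318]
tool_rot: [-3.045, 0.771, -0.003]
wrist_force: [0.6, 0.5, -0.5]
grip_width: 0.117
clock: 47.97
eef_pos: [0.4137, 0.0775, 0.1309]
tool_rot: [-3.044, 0.776, 0.0]
wrist_force: [0.1, -0.5, 0.1]
grip_width: 0.112
t48.0 pos [0.4137 0.0775 0.1309] yaw -28.6 tilt 0.000 F [ 0.1 -0.5  0.1] w 0.112 j6 2.12
NOW-frame shift [ 2.2 -1.6 20.9] | twist 0.007 | AFTER-twist shift x 2.2 y -1.6 z 20.9
```

View pics/s40.png

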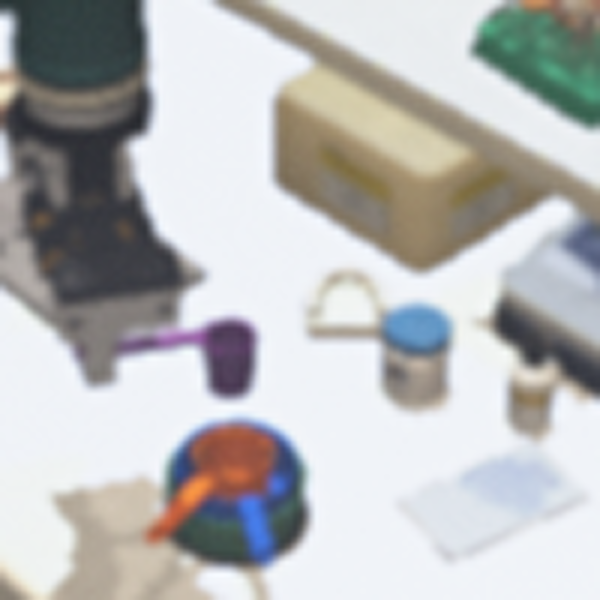

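View pics/t40.png

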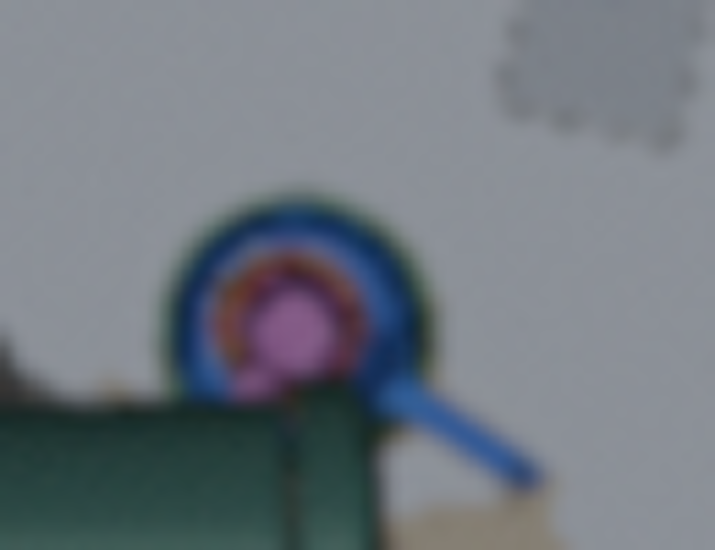

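```bash
python3 -m handwheel '[1,1.5,-2,5,0,1,0,0,15,0,1,0,0,15,0,1,0,0,10,0,1,0,0,5,0,1,0,0,0,0,1,0,0,0,0,1,0,0,0,0,1,0,0,0,0,1,0,0,0,0]'
python3 -c "
from h import *
go(.4164,.0778,.037,-29)
c=shot('scene');save(c,'s41.png',(220,160,300,240),8)
c=shot('top');save(c,'t41.png',(225,160,290,210),11)"

```

```text
clock: 48.9
eef_pos: [0.4165, 0.079, 0.0817]
tool_rot: [-3.044, 0.774, -0.002]
wrist_force: [-0.0, 0.0, -0.8]
grip_width: 0.114
t48.9 pos [0.4165 0.079  0.0817] yaw -28.5 tilt 0.002 F [-0.   0.  -0.8] w 0.114 j6 2.12
NOW-frame shift [ 0.4  1.2 44.7] | twist 0.008 | AFTER-twist shift x 0.5 y 1.1 z 44.7
```

View pics/s41.png

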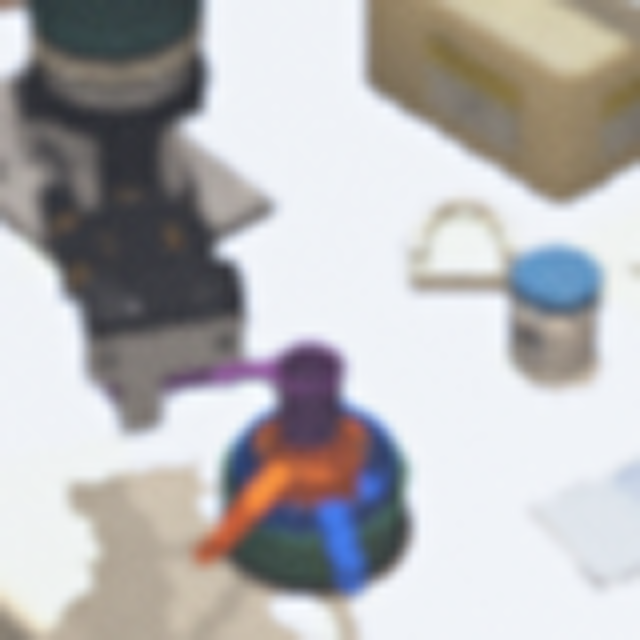

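View pics/t41.png

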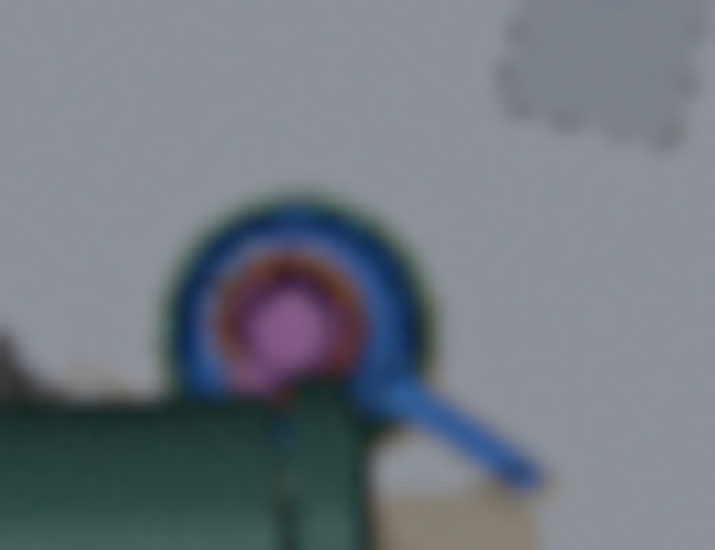

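Concentric in the top view. Descend slowly.

```bash
python3 -m handwheel '[1,0,0,6,0,1,0,0,6,0,1,0,0,6,0,1,0,0,6,0,1,0,0,5,0,1,0,0,4,0,1,0,0,4,0,1,0,0,3,0,1,0,0,0,0,1,0,0,0,0]'
python3 -c "
from h import *
go(.4164,.0778,.037,-29)"
python3 -m handwheel '[1,0,0,1,0,1,0,0,1,0,1,0,0,1,0,1,0,0,0,0,1,0,0,0,0,1,0,0,0,0,1,0,0,0,0,1,0,0,0,0,1,0,0,0,0,1,0,0,0,0]'
python3 -c "
from h import *
go(.4164,.0778,.037,-29)
c=shot('scene');save(c,'s42.png',(220,160,300,240),8)"

```

```text
clock: 49.83
eef_pos: [0.4159, 0.079, 0.0408]
tool_rot: [-3.045, 0.774, 0.0]
wrist_force: [-0.1, 0.8, -0.6]
grip_width: 0.115
t49.8 pos [0.4159 0.079  0.0408] yaw -28.5 tilt 0.000 F [-0.1  0.8 -0.6] w 0.115 j6 2.12
NOW-frame shift [1.  0.8 3.8] | twist 0.008 | AFTER-twist shift x 1.0 y 0.8 z 3.8
clock: 50.67
eef_pos: [0.416, 0.079, 0.038]
tool_rot: [-3.045, 0.774, -0.0]
wrist_force: [-0.1, 0.1, -0.3]
grip_width: 0.116
t50.7 pos [0.416 0.079 0.038] yaw -28.5 tilt 0.000 F [-0.1  0.1 -0.3] w 0.116 j6 2.12
NOW-frame shift [1.  0.8 1. ] | twist 0.008 | AFTER-twist shift x 1.0 y 0.8 z 1.0
```

View pics/s42.png

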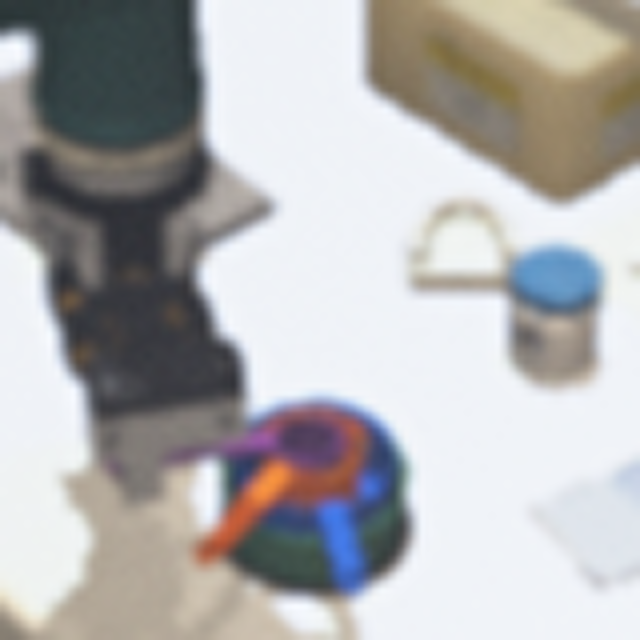

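```bash
python3 -m handwheel '[1,0,0,1,0,0.85,0,0,0,0,0.75,0,0,0,0,0.75,0,0,0,0,0.75,0,0,0,0,0.75,0,0,0,0,0.75,0,0,0,0,0.75,0,0,-10,0,0.75,0,0,-25,0,0.75,0,0,-30,0]'
python3 -m handwheel '[0.65,0,0,-40,0,0.65,-30,0,-20,0,0.65,-30,0,0,0,0.65,0,40,0,0,0.65,0,40,0,0,0.65,0,40,0,0,0.65,0,40,0,0,0.65,0,40,0,0,0.65,0,0,0,0,0.65,0,0,0,0]'
python3 -c "
from h import *
go(.4164,.0778,.037,-29)
c=shot('scene');save(c,'s43.png',(190,110,310,240),4.5)
c=shot('top');save(c,'t43.png',(130,140,290,230),5)
W=pts(c)
m=mask(c,'purple',(240,175,260,220));v,u=np.where(m>0);print('pur',u.min(),u.max(),v.min(),v.max())
"

```

```text
clock: 51.55
eef_pos: [0.4141, 0.0789, 0.1013]
tool_rot: [3.043, -0.774, -0.008]
wrist_force: [-0.4, -0.5, 0.6]
grip_width: 0.248
clock: 52.38
eef_pos: [0.267, -0.0702, 0.1628]
tool_rot: [3.041, -0.789, 0.004]
wrist_force: [0.2, 0.4, -0.3]
grip_width: 0.348
t52.4 pos [ 0.267  -0.0702  0.1628] yaw -29.1 tilt 0.002 F [ 0.2  0.4 -0.3] w 0.348 j6 1.61
NOW-frame shift [  58.3 -201.8  126.1] | twist -0.001 | AFTER-twist shift x 58.9 y -201.8 z 125.8
pur 240 257 186 210
```

View pics/s43.png

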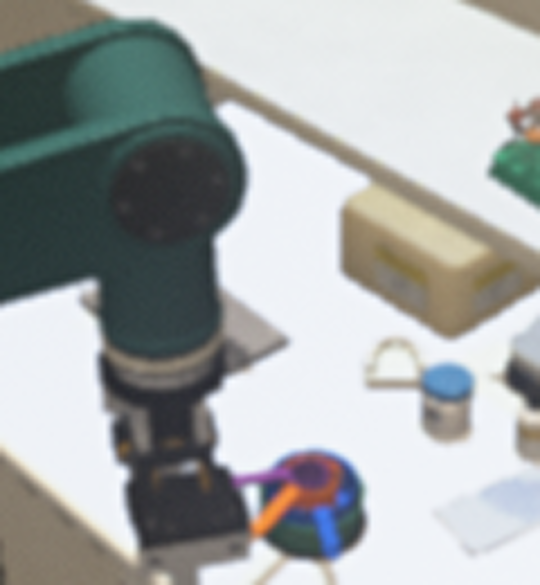

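View pics/t43.png

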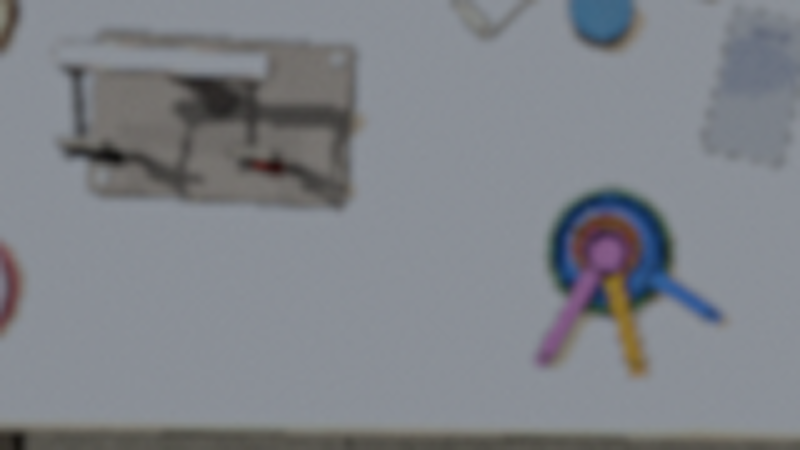

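```bash
python3 -m handwheel '[0.65,0,40,0,0,0.65,10,39,0,0,0.65,20,35,0,0,0.65,20,35,0,0,0.65,20,35,0,0,0.65,20,35,0,0,0.65,20,35,0,0,0.65,0,0,0,0,0.65,0,0,0,0,0.65,0,0,0,0]'
python3 -c "
from h import *
print(robot.get_state()['eef_pos'])
c=shot('scene');save(c,'s44.png',(190,110,310,240),4.5)
t=shot('top')
for n,cc in(('top',t),('scene',c)):
  W=pts(cc)
  for C,r,z in (((.4857,.0378),.046,.036),):
    for col,lo in (('blue',.041),('orange',.046),('purple',.051)):
      m=mask(cc,col,(230,165,300,240));v,u=np.where(m>0);z=W[v,u,2];print(n,col,len(z),'z p50 %.4f p90 %.4f'%(np.nanpercentile(z,50),np.nanpercentile(z,90)))
"

```

```text
clock: 53.32
eef_pos: [0.2447, -0.342, 0.1615]
tool_rot: [-3.044, 0.767, 0.001]
wrist_force: [0.2, 1.1, -0.2]
grip_width: 0.35
[ 0.24468777 -0.34200464  0.16145582]
top blue 180 z p50 0.0276 p90 0.0494
top orange 78 z p50 0.0508 p90 0.0573
top purple 137 z p50 0.0510 p90 0.0619
scene blue 61 z p50 0.0479 p90 0.4687
scene orange 37 z p50 0.0551 p90 0.2643
scene purple 0 z p50 nan p90 nan
  return np.nanmean(a, axis, out=out, keepdims=keepdims)
```

View pics/s44.png

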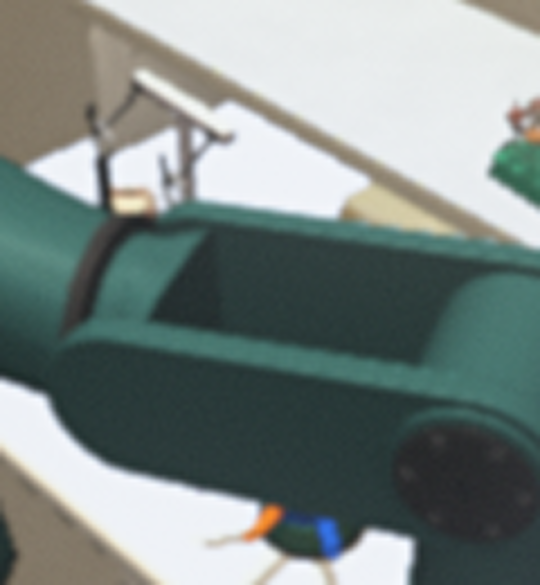

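```bash
python3 -m handwheel '[0.65,35,0,-15,0,0.65,35,0,-15,0,0.65,35,0,-15,0,0.65,35,0,-15,0,0.65,20,20,-15,0,0.65,20,20,0,0,0.65,0,0,0,0,0.65,0,0,0,0,0.65,0,0,0,0,0.65,0,0,0,0]'
python3 -c "
from h import *
print(robot.get_state()['eef_pos'])
c=shot('scene');save(c,'s45.png',(190,110,310,240),4.5)
"

```

```text
clock: 54.25
eef_pos: [0.3819, -0.4632, 0.2375]
tool_rot: [-3.045, 0.772, -0.0]
wrist_force: [-0.4, 0.1, 0.1]
grip_width: 0.352
[ 0.38189972 -0.46315304  0.23746795]
```

View pics/s45.png

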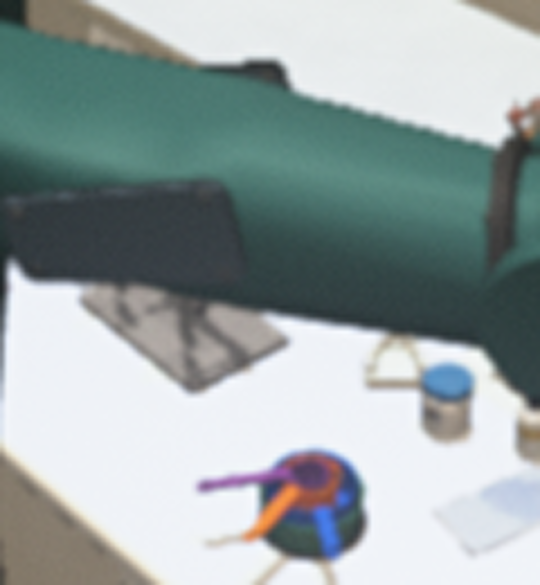

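```bash
python3 -m handwheel '[0.65,-15,-36,5,0,0.65,-15,-36,5,0,0.65,-15,-36,5,0,0.65,-15,-36,5,0,0.65,-15,-36,5,0,0.65,-15,-36,5,0,0.65,-15,-36,5,0,0.65,-15,-36,5,0,0.65,0,0,0,0,0.65,0,0,0,0]'
python3 -c "
from h import *
print(robot.get_state()['eef_pos'])
c=shot('scene');save(c,'s46.png',(180,90,310,240),4)
c=shot('top');save(c,'t46.png',(130,140,290,230),5)
"

```

```text
clock: 55.13
eef_pos: [0.4135, -0.1524, 0.1973]
tool_rot: [3.046, -0.768, 0.002]
wrist_force: [0.2, -0.0, 0.1]
grip_width: 0.347
[ 0.41354711 -0.15239005  0.19725913]
```

View pics/s46.png

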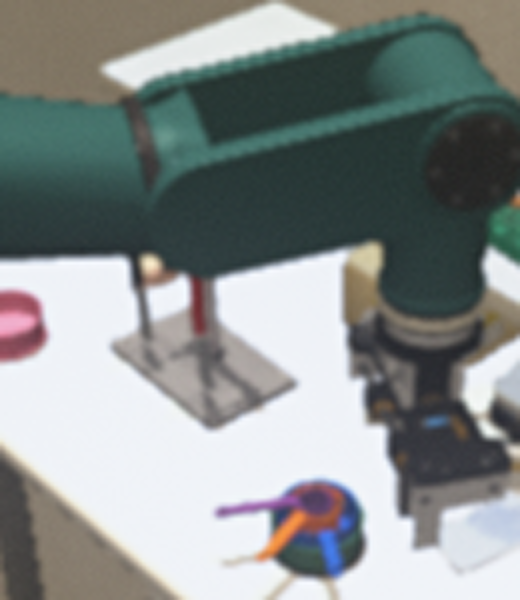

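View pics/t46.png

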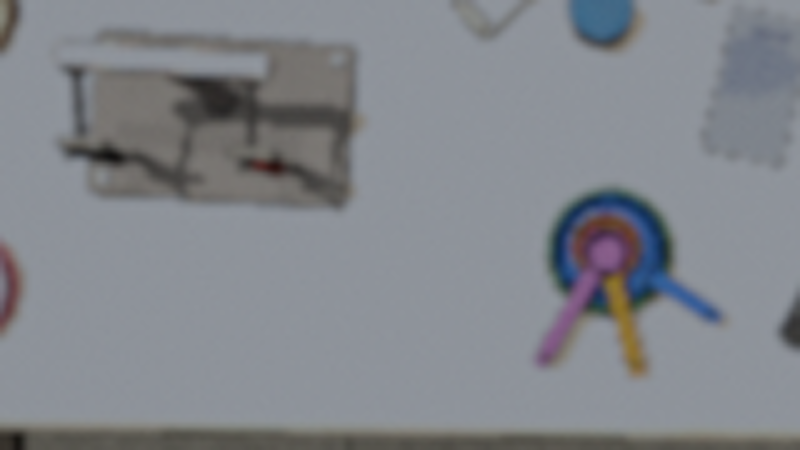

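```bash
python3 -c "
from h import *
print(robot.get_state()['wrist_force'],robot.hand_in())"
```

```text
the job is handed in; nothing more can be done
[-0.23904154 -0.48767535 -0.14459713] None
```

I hung both spatulas, nested the three cups that were present, and handed the job in at about 55 s with the arm clear of everything. The yellow cup was absent. No verdict was reported.

- **Spatulas:** The black one is on the left hook and the red one on the right. The top view showed both hanging steadily, with no change over about 3 s. The arm hid the upper part of the stand in my last scene-camera views. How close each eye sits to its hook therefore rests on the top view and on having watched each one swing down after I let go.
- **Cups:** Blue, orange and purple are nested in the green bowl, and their rims look nearly centred in the top view. Handle-top heights from the depth image were 49, 57 and 62 mm, against 50, 55 and 60 mm expected for fully seated cups. The handles are about 45 degrees apart.
- **Knock during the run:** The purple cup was moved about 4 cm while I was working on the blue one. I measured it again before picking it up.
- **Jar and plaster model:** I never went near them, and both showed unmoved in the pictures.
- **Checks that disagreed:** The two cameras differed by a few mm on some positions, so I lined up each cup in the top view before lowering it. I had no usable scene-camera depth for the purple cup.

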